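Pin a lens platform and hold it lifted on a leveling wedge

TASK

Take the steel dowel pin from its rack and drop it through the hole at the back of the lens platform, fully down into the base underneath, so that the platform cannot slide away, and let go of it. Then pick up the leveling wedge by its grip block, set it on the base and push its thin end under the open front edge of the platform until both front feet are just lifted off the base, by about 3 mm (do not jack it up further), and finish there still gripping the wedge, with it flat on the base and alone holding the platform up. Leave the other optics and the screwdriver alone.

Things in the scene. Friction and masses are not known exactly. Their poses are not given: they have to be found in the camera images.
- pin_head (a point): Centre of the grip head of the upright steel dowel pin (100 g, 82 mm long): head 22 mm in diameter, 30 mm tall (this point half-way up), below it a shaft 12 mm in diameter, 52 mm long, with a tapered end. z points up. At the start it stands in the rack, this point 77 mm above the table, its shaft 35 mm deep in the rack's hole.
- pin_tip (a point): The centre of the pin's lower end, 67 mm below pin_head.
- pin: The dowel pin; origin at its lower end, z up along it.
- rack: Black plastic block 50 x 50 x 45 mm, fixed on the table (its place varies), with one 14 mm upright hole in its top that holds the pin. Origin at the centre of its underside.
- base: Black steel base plate 250 x 130 x 24 mm fixed on the table. The wedge is pushed along its local +x. Origin at table level below the platform's middle; it runs from x = -175 to +75 mm, y = +-65 mm. The wedge is set down on the bare part (x = -175 to -60). Rails 14 mm tall stand beside the platform at y = +-47 to 56 mm.
- base_top (a point): Point on the base's upper face (24 mm above the table) below the platform's middle; axes as the base.
- socket (a point): Centre of the mouth of the base's blind hole, at the base's upper face: hole 14 mm in diameter, 20 mm deep, right below the platform's hole.
- platform: Loose aluminium platform 120 (x) x 90 (y) mm, 0.5 to 0.85 kg; origin at the centre of its underside (on the base), axes as the base. Deck 10 mm thick, its top 20 mm above the origin, on 10 mm high feet: a full-width rear bar and two 10 mm square front feet at y = +-35 to 45 mm; the front edge (x = -60 mm) is open between them. A lens in a 44 mm ring stands on it at x = -22 to -6 mm, top 58 mm above the deck.
- hole (a point): Centre of the platform's through hole, at the deck's upper face, 36 mm behind the platform's middle: 15 mm in diameter, slightly chamfered. A pin let down fully goes 40 mm below this point.
- foot_left (a point): Bottom front edge of the platform's left front foot (local x = -60, y = +40 mm); level with base_top while the platform is down, higher when lifted.
- foot_right (a point): The same for the right front foot (local y = -40 mm).
- rear_foot (a point): Bottom rear edge of the platform's rear foot bar (local x = +60, y = 0); it stays on the base.
- wedge_grip (a point): Middle of the grip block of the loose steel wedge (100 x 34 mm, 220 g), 33 mm above its underside; block 26 (x) x 30 (y) mm, top at 50 mm. x points to the thin end, z up. The ramp falls straight from 18 mm high (13 mm ahead of this point) to 5 mm (87 mm ahead), 1 in 5.7. It touches the platform with 28 mm under the front edge and lifts it 3 mm at 46 mm. Lies on the table at first.
- wedge_tip (a point): Middle of the wedge's thin end, on its underside: 87 mm ahead of wedge_grip and 33 mm lower.
- wedge: The wedge; origin at the centre of its underside, 50 mm behind the thin end.
- post_holder: Bystander: dark upright post holder, 44 mm foot, 58 mm tall. Leave alone.
- driver: Bystander: screwdriver with black handle, lying on the table. Leave alone.
- mirror: Bystander: small square mirror mount on a post, 80 mm tall. Leave alone.
Not all that is in view belongs to the job. Leave any turquoise or yellow look-alike of the wedge alone.

How it is judged:
On the way, in this order (a step that is already met when the one before it is completed fails the run):
1. the pin is through the platform's hole, down in the base, and let go, the platform still down (z of pin_tip in the frame of socket below -0.014 m and horizontal distance between pin_tip and socket below 0.006 m and angle between pin_head's own z axis and vertical below 0.25 rad and horizontal distance between hole and socket below 0.008 m and contact force between the fingers and pin below 0.1 N and z of each of foot_left, foot_right in the frame of base_top below 0.001 m), for 0.2 s.
2. the wedge has lifted both front feet just off the base (z of foot_left in the frame of base_top between 0.001 and 0.0055 m and z of foot_right in the frame of base_top between 0.001 and 0.0055 m and contact force between wedge and platform above 0.5 N and contact force between each of the arm, the fingers and platform below 0.3 N), for 0.2 s.
At the end, for the whole second after the job is handed in: Pin at least 14 mm into the base, upright (0.25 rad), let go; both front feet 1 to 5.5 mm above the base, rear foot under 3 mm; wedge bears on the platform, flat on the base (4 mm, 0.08 rad), gripped (over 2 N); robot not touching the platform; holes within 8 mm; all at rest (all of step 2 and z of pin_tip in the frame of socket below -0.014 m and horizontal distance between pin_tip and socket below 0.006 m and angle between pin_head's own z axis and vertical below 0.25 rad and horizontal distance between hole and socket below 0.008 m and contact force between the fingers and pin below 0.1 N and contact force between the fingers and wedge above 2 N and z of wedge_grip in the frame of base_top below 0.037 m and angle between wedge_grip's own z axis and vertical below 0.08 rad and z of rear_foot in the frame of base_top below 0.003 m and linear speed of each of platform, wedge below 0.01 m/s); the arm keeps its last pose, push and grip.
It fails at once if the platform is jacked up more than 9 mm (z of any of foot_left, foot_right in the frame of base_top above 0.009 m).
It fails at once if a bystander is moved by more than 30 mm (distance of any of post_holder, driver, mirror from where it was at the start of the episode above 0.03 m).
It also fails if it takes over 54 s, if anything falls off the work surface, if the arm or the gripper's body presses on something with over 40 N, if the wrist force passes 120 N, or if a joint passes its speed limit or range.

ROBOT

A 6-joint arm with a two-finger parallel gripper is mounted at the origin on the work surface. World frame = base frame: x ahead of the robot, y to its left, z up, the work surface at z = 0. Lengths are in m, angles in rad, forces in N, time in s.
With the tool pointing down it reaches from about 0.325 to 0.775 m from the base axis. Payload 5.5 kg.
Tool frame: the origin (TCP) lies midway between the tips of the shut fingers; the grasp point (between the pads) lies 19 mm behind it; z points along the fingers, x is the direction in which the jaws open and shut, and the axes are right-handed (so a half turn about z gives the same grasp; the last joint's range is limited). The gripper opens to 85 mm and grips with 20 to 120 N. Pads are 22 mm wide; open, the fingers measure 114 mm over their backs; the gripper's body (76 mm by 85 mm) begins 54 mm behind the grasp point. The pads swing forward as they close: fully open they stand 13 mm farther back than shut.
Start: joints at [-1.164, 0.091, 1.231, -0, 1.82, -0.057], TCP at [0.268, -0.537, 0.231] pointing down, gripper open.
Joint ranges: [-2.87, 2.87], [-0.86, 2.18], [0.17, 2.46], [-1.51, 4.65], [0.06, 2.69], [-2.65, 2.65]. Speed limits (rad/s): [2.57, 2.57, 3.01, 3.14, 3.14, 3.14].

INTERFACE

Orientations are given as [roll, pitch, yaw] about the fixed x, y, z axes, in that order (R = Rz(yaw) Ry(pitch) Rx(roll)).
In Python, from plant import robot gives the robot as it stands.
- The arm moves only by the tool arm_command, never from a script. Its argument "steps" is a list of rows, each a list of 7 numbers: the shift along the tool's x, y, z in units of 0.4 m (1.0 is 0.4 m), then the turn, a rotation vector about the tool's x, y, z in units of 45 degrees (1.0 is 45 degrees), then the opening, from 0 (shut) to 1 (fully open). A call has 1 to 10 rows; each row is the pose to reach, as a shift and turn from the pose measured when the call began, along the tool's axes at that moment; what a row does not reach only later rows make up. A row lasts 1/10 s, in which the tool goes at most 50 mm and 8.59 degrees, less where a joint would pass 70% of its speed; a pose out of reach is approached as far as the arm can. A call with a number of a shift or a turn outside -1 to 1 is refused whole. A call with a gripper value outside its range is refused whole. The fingers move at their own pace and stop on an object; "force" is the grip in N (left out, the last holds). Time passes only in rows, so rows that repeat a pose let the fingers close. It gives the time, the measured TCP pose, the force and the opening at its end, in the units of the state.
- robot.get_state(): the state, without advancing time (a new reading comes with each control period).
- robot.read_camera(name): name is "scene" or "top"; returns a dict with "color" (400x640x3 uint8, red, green, blue), "camera_matrix" (3x3 intrinsics, pixels), "eye" and "attitude" of the camera in the world. Camera axes: x right, y up, looking along -z (the intrinsics and any distortion apply to the point x, -y, -z); pixel columns grow to the right and rows downward; lengths in m; the calibration is good to about 2 mm. A picture is of the moment at which its call begins. There is no depth.
- robot.job_done(): hands the job in, once; it reports no verdict.
Trained networks look in a picture, given as the dict that the camera call returned (one of the last four; its "shot" number tells which), for a name from the list of things; names that differ only in an ending like _2 or _b are one class to them, and where a whole thing is asked for, a point or a joint stands for the part that bears it (a point fixed in the world has none). Each returns a list of dicts, best first, with "score" (0 to 1); they miss things now and then, are a little off and sometimes report something else, mostly with a low value. They report only what shows in the picture. A call takes as long as a camera call. They do not tell look-alikes from the thing itself.
- robot.spot_in(target, picture): "extent" ([left, top, right, bottom] in pixels, round what is visible of it).
- robot.spot_point(target, picture): "uv" ([column, row] in pixels: a listed point, or the origin of a listed thing).
The state is a dict: "t": time; "joints": joint angles; "joint_velocities": joint speeds; "tau": joint torques, N m; "tool_pos": TCP position; "eef_rot": TCP orientation; "ft_force": force on the tool from outside, world axes, zero at the start; "torque": the same for the moment, N m; "opening": opening from 0.0 (shut) to 1.0 (fully open).
Only numpy, scipy, OpenCV 4.12 (cv2) and the standard library are available. Lean on these libraries where they do the work, as an engineer would, in place of code of your own. Each camera call takes 0.05 s, during which the arm holds its last target.

## Working session

There is one attempt and no reset: what is moved stays moved. The work goes in short steps, Python scripts to look and compute and a tool call to move; the robot and the scene stay as the last step left them, time stands still between calls to the robot, and variables do not carry over. Pictures are saved under pics/ and viewed, and the job is handed in when it is done.

Besides the shell and the picture viewer there is one more tool, called as name([rows], argument=value, ...), one row to a line, values as JSON. arm_command: Moves the arm, as the interface text tells. Shifts and turns lie within -1 to 1; 1 stands for 0.4 m of shift or 45 degrees of turn. Its arguments: {"type":"object","properties":{"steps":{"type":"array","items":{"type":"array","items":{"type":"number"}}},"force":{"type":"number"}},"required":["steps"]}

```bash
ls -la; mkdir -p pics
cat > h.py <<'E'
import numpy as np,cv2,pickle
from plant import robot
E
python3 - <<'E'
from h import *
s=robot.get_state();print(s)
ps={}
for n in("scene","top"):
    p=robot.read_camera(n);ps[n]=p
    print(n,{k:v for k,v in p.items() if k!="color"})
    cv2.imwrite(f"pics/{n}0.png",p["color"][:,:,::-1])
    for t in("pin_head","pin_tip","rack","base_top","socket","hole","foot_left","foot_right","rear_foot","wedge_grip","wedge_tip","wedge","post_holder","driver","mirror","platform","base"):
        r=robot.spot_point(t,p)
        print(t,[(np.round(q["uv"],1).tolist(),round(q["score"],2)) for q in r[:4]])
pickle.dump(ps,open("ps0.pkl","wb"))
print(robot.get_state()["t"])
E
```

```text
total 12
drwxr-xr-x  3 agent agent 4096 Dec  7 15:50 .
drwxr-xr-x 23 root  root  4096 Dec  7 15:50 ..
drwxr-xr-x  2 agent agent 4096 Dec  7 15:50 pics
{'t': 0.0, 'joints': array([-1.16371340e+00,  9.18626577e-02,  1.23194199e+00,  3.09298509e-06,
        1.81977467e+00, -5.67103295e-02]), 'joint_velocities': array([-0.00034743, -0.00088211, -0.00276181,  0.00036125, -0.00042737,
       -0.00042298]), 'tau': array([-4.87533562e-04, -4.58734167e+01, -4.18031394e+01, -5.46485933e-05,
        1.16353118e-02,  9.09722985e-06]), 'tool_pos': array([ 0.26828485, -0.53635304,  0.2301169 ]), 'eef_rot': array([-3.14147705e+00,  1.98330580e-03, -1.10700219e+00]), 'ft_force': array([ 0.03943484,  0.09976469, -0.1392966 ]), 'torque': array([-0.05429492,  0.00721271,  0.00244928]), 'opening': 1.0009458724802156}
scene {'camera_matrix': array([[395.08153676,   0.        , 323.9387859 ],
       [  0.        , 395.08153676, 204.31411568],
       [  0.        ,   0.        ,   1.        ]]), 'eye': array([1.23792915, 0.30387716, 0.76188588]), 'attitude': array([0.80944264, 0.02065283, 2.08974887]), 'sh
[... 1226 characters left out ...]
p [([188.1, 255.1], 0.46)]
rack [([189.9, 256.9], 0.56), ([402.6, 215.1], 0.31)]
base_top []
socket [([270.3, 244.6], 0.79), ([187.7, 253.8], 0.59)]
hole [([269.6, 245.6], 0.57)]
foot_left [([304.1, 229.5], 0.19)]
foot_right [([306.8, 230.4], 0.97)]
rear_foot [([259.2, 243.8], 0.96)]
wedge_grip [([441.6, 269.2], 0.98), ([474.4, 194.6], 0.81)]
wedge_tip [([405.5, 213.6], 0.94), ([283.7, 248.6], 0.74), ([420.4, 240.3], 0.69), ([473.9, 227.3], 0.59)]
wedge [([428.1, 260.4], 0.88), ([424.4, 212.3], 0.65), ([470.8, 207.1], 0.65)]
post_holder [([192.5, 203.7], 0.75)]
driver [([290.6, 144.8], 0.73), ([271.5, 246.2], 0.25)]
mirror [([376.9, 152.2], 0.6)]
platform [([279.2, 247.5], 0.82)]
base []
1.8
```

View pics/scene0.png

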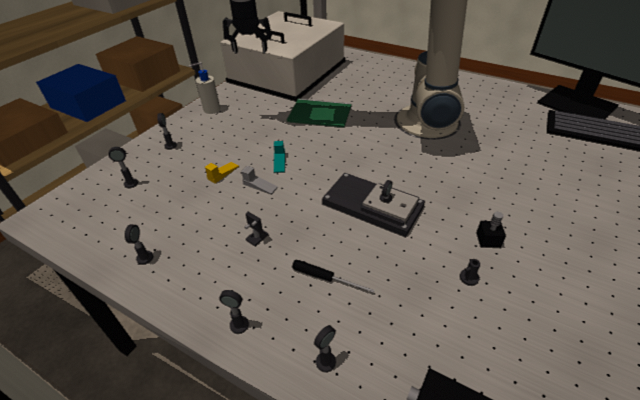

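View pics/top0.png

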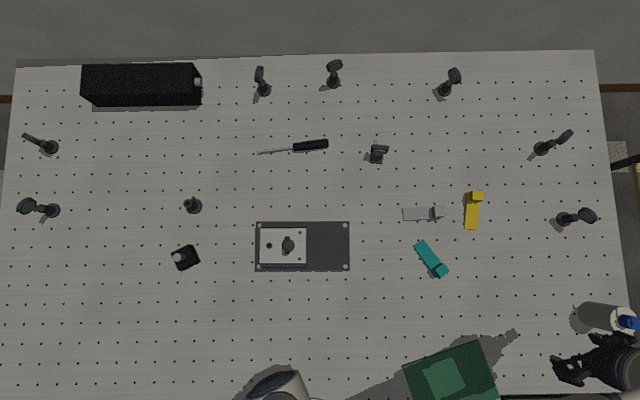

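Run:
```python
import pickle,cv2
ps=pickle.load(open("ps0.pkl","rb"))
a=ps["scene"]["color"][130:260,190:520,::-1]; b=ps["top"]["color"][140:300,150:500,::-1]
cv2.imwrite("pics/c1.png",cv2.resize(a,(792,312),interpolation=cv2.INTER_CUBIC))
cv2.imwrite("pics/c2.png",cv2.resize(b,(787,360),interpolation=cv2.INTER_CUBIC))
```

```text
(no output)
```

View pics/c1.png

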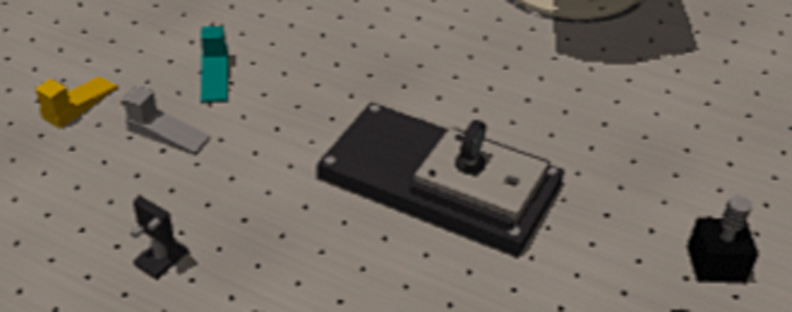

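View pics/c2.png

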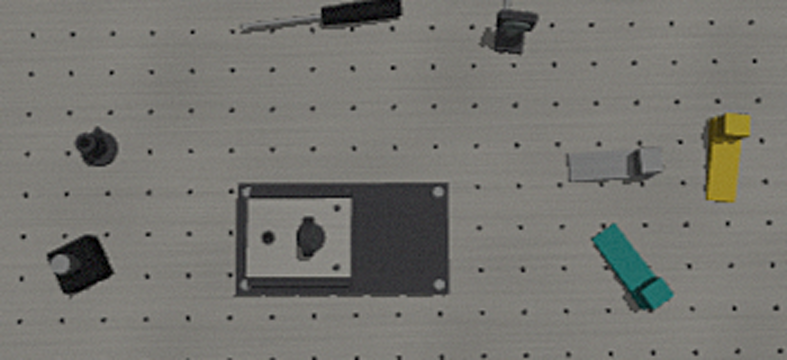

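```bash
cat > h.py <<'E'
import numpy as np,cv2,pickle
from scipy.optimize import least_squares
from scipy.spatial.transform import Rotation as Ro
from scipy.ndimage import map_coordinates,gaussian_filter
try:
    from plant import robot
except Exception: robot=None
def cam(p):
    R=Ro.from_euler("xyz",p["attitude"]).as_matrix()
    Rc=np.diag([1,-1,-1.])@R.T
    return p["camera_matrix"],Rc,-Rc@p["eye"]
def proj(p,X):
    K,R,t=cam(p); c=np.atleast_2d(X)@R.T+t; c=c@K.T
    return c[:,:2]/c[:,2:]
def onplane(p,uv,z):
    K,R,t=cam(p); d=R.T@np.linalg.inv(K)@np.array([uv[0],uv[1],1.]); e=p["eye"]
    return e+d*(z-e[2])/d[2]
def tri(ps,uvs,x0=(0.4,0,0.05)):
    r=least_squares(lambda X:np.concatenate([(proj(p,X)-u)[0] for p,u in zip(ps,uvs)]),x0)
    return r.x,np.sqrt(2*r.cost)
E
python3 - <<'E'
from h import *
ps=pickle.load(open("ps0.pkl","rb"));s,t=ps["scene"],ps["top"]
for n,a,b in [("pin_head",(494.3,222.2),(174.9,257.8)),("hole",(405.4,202.5),(269.6,245.6)),("socket",(402.4,209.2),(270.3,244.6)),("foot_right",(365.3,209.8),(306.8,230.4)),("rear_foot",(409.9,212.5),(259.2,243.8)),("wgrip",(250.5,174.1),(437,212)),("wtip",(272.6,191.7),(405.5,213.6)),("post",(471.7,274.6),(192.5,203.7)),("mirror",(257.9,234.5),(376.9,152.2)),("driver",(331,280),(290.6,144.8))]:
    X,e=tri([s,t],[a,b]);print(n,X.round(4),e.round(2),"z-plane from top", onplane(t,b,0.02)[:2].round(4))
E
```

```text
pin_head [0.4647 0.3268 0.0658] 4.33 z-plane from top [0.4631 0.351 ]
hole [0.4885 0.1002 0.0478] 1.94 z-plane from top [0.4905 0.1004]
socket [0.4925 0.0988 0.0261] 0.59 z-plane from top [0.4931 0.0986]
foot_right [0.528  0.005  0.0108] 2.09 z-plane from top [0.5289 0.001 ]
rear_foot [0.4962 0.1244 0.0291] 1.29 z-plane from top [0.4957 0.1281]
wgrip [ 0.5699 -0.3458  0.0298] 0.84 z-plane from top [ 0.5718 -0.3501]
wtip [ 0.5712 -0.2699 -0.0064] 0.59 z-plane from top [ 0.569  -0.2651]
post [0.6068 0.3131 0.0148] 1.17 z-plane from top [0.6067 0.3092]
mirror [ 0.7412 -0.1944  0.0128] 1.13 z-plane from top [ 0.7405 -0.1953]
driver [0.7706 0.0403 0.01  ] 1.57 z-plane from top [0.7662 0.0427]
```

Run:
```python
from h import *
ps=pickle.load(open("ps0.pkl","rb"));s,t=ps["scene"],ps["top"]
def crop(p,x0,y0,x1,y1,sc,f):
    c=p["color"][y0:y1,x0:x1,::-1]; c=cv2.resize(c,None,fx=sc,fy=sc,interpolation=cv2.INTER_NEAREST)
    c=np.clip(c.astype(float)*1.6,0,255).astype(np.uint8); return c
a=crop(s,240,160,285,200,8,0);b=crop(t,396,198,452,226,7,0)
H=max(a.shape[0],b.shape[0]);
pad=lambda c:cv2.copyMakeBorder(c,0,H-c.shape[0],0,0,cv2.BORDER_CONSTANT)
cv2.imwrite("pics/w.png",np.hstack([pad(a),pad(b)]))
a=crop(s,470,205,510,252,8,0);b=crop(t,164,238,208,276,9,0)
H=max(a.shape[0],b.shape[0])
cv2.imwrite("pics/p.png",np.hstack([pad(a),pad(b)]))
a=crop(s,315,165,430,240,4,0);b=crop(t,250,215,355,276,4,0)
a=crop(s,315,165,430,240,6,0);b=crop(t,250,215,355,276,6,0)
cv2.imwrite("pics/b1.png",a);cv2.imwrite("pics/b2.png",b)
```

```text
(no output)
```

View pics/w.png

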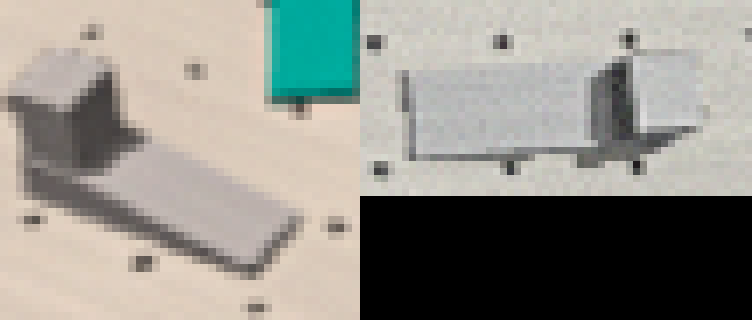

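View pics/p.png

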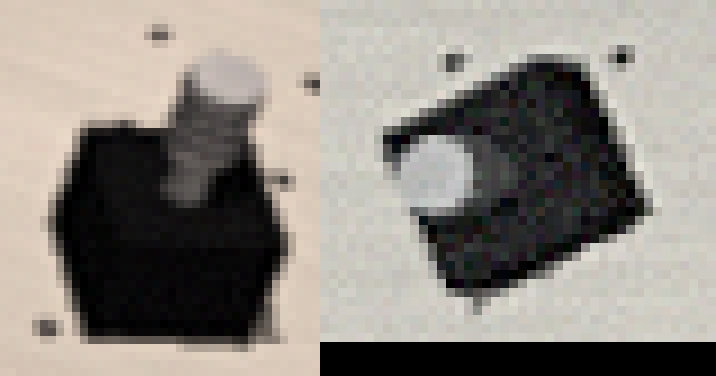

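View pics/b1.png

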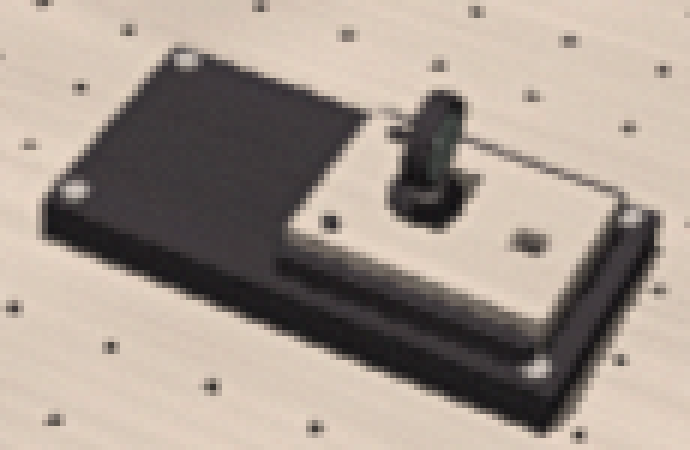

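View pics/b2.png

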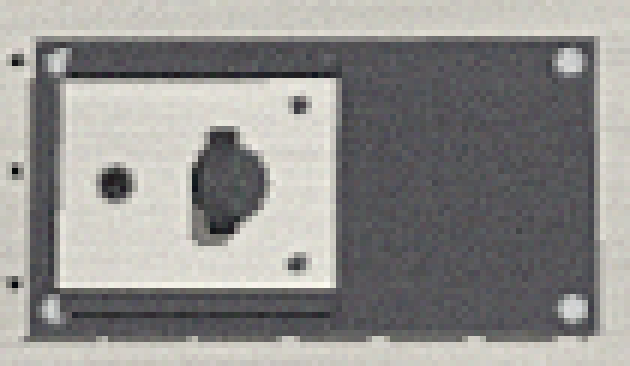

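```bash
cat > fit.py <<'E'
from h import *
def cen(p,x0,y0,x1,y1,bright,frac=0.5):
    g=p["color"][y0:y1,x0:x1].astype(float).mean(2)
    lo,hi=(np.percentile(g,50),g.max()) if bright else (g.min(),np.percentile(g,60))
    w=np.clip((g-lo)/(hi-lo),0,1) if bright else np.clip((hi-g)/(hi-lo),0,1)
    w=np.where(w>frac*0.6,w,0)
    yy,xx=np.mgrid[y0:y1,x0:x1]
    return np.array([(w*xx).sum()/w.sum(),(w*yy).sum()/w.sum()])
def edgept(g,a,b,n=25,h=5,trim=.1,pol=None):
    # sample edge segment a->b; return signed normal offsets of strongest gradient
    d=(b-a);L=np.linalg.norm(d);d=d/L;nv=np.array([-d[1],d[0]])
    out=[]
    o=np.arange(-h,h+.01,.1)
    for f in np.linspace(trim,1-trim,n):
        q=a+f*L*d; P=q+o[:,None]*nv
        v=map_coordinates(g,[P[:,1],P[:,0]],order=1)
        dv=np.gradient(v,.1)
        if pol: dv=dv*pol
        else: dv=abs(dv)
        dv=np.clip(dv,0,None)*np.exp(-(o/h)**2)
        i=dv.argmax(); 
        w=np.where(abs(o-o[i])<1.0,dv,0); out.append((w*o).sum()/(w.sum()+1e-9))
    return np.array(out)
def hullfit(ps,pts,x0,h=5,it=2):
    """pts(params)->Nx3 local world corners ; silhouette hull fit"""
    gs=[gaussian_filter(p["color"].astype(float).mean(2),.6) for p in ps]
    def res(x,h):
        r=[]
        for p,g in zip(ps,gs):
            uv=proj(p,pts(x)).astype(np.float32)
            H=cv2.convexHull(uv)[:,0].astype(float)
            for i in range(len(H)):
                a,b=H[i],H[(i+1)%len(H)]
                if np.linalg.norm(b-a)<8: continue
                e=edgept(g,a,b,h=h); r.append(np.clip(e-np.median(e),-.7,.7)+np.median(e))
        n=max(map(len,r)) if r else 0
        return r
    x=np.array(x0,float)
    for k in range(it):
        f=lambda x:np.array([np.median(e) for e in res(x,h)])
        # fixed-structure: number of edges stable near the solution
        rr=least_squares(f,x,diff_step=1e-3,loss="soft_l1",x_scale=[.01,.01,.05]);x=rr.x
    return x,rr.fun
def box(x,l,z):
    c,s=np.cos(x[2]),np.sin(x[2])
    L=np.array([[a,b,q] for a in l[0] for b in l[1] for q in z])
    return np.c_[x[0]+c*L[:,0]-s*L[:,1],x[1]+s*L[:,0]+c*L[:,1],L[:,2]]
def toW(x,l):
    c,s=np.cos(x[2]),np.sin(x[2]);return np.array([x[0]+c*l[0]-s*l[1],x[1]+s*l[0]+c*l[1]])
E
python3 - <<'E'
from fit import *
ps=pickle.load(open("ps0.pkl","rb"));s,t=ps["scene"],ps["top"]
pts=lambda x:box(x,[(-.175,.075),(-.065,.065)],(0,.024))
for nm,pp in(("both",[s,t]),("top",[t]),("scene",[s])):
    x,f=hullfit(pp,pts,[.492,.065,1.57]);print("base",nm,x.round(4),"res",f.round(2),"socket",toW(x,(.036,0)).round(4))
pts=lambda x:box(x,[(-.06,.06),(-.045,.045)],(.044,))
for nm,pp in(("top",[t]),):
    x,f=hullfit(pp,pts,[.492,.065,1.57],h=3);print("deck",nm,x.round(4),"res",f.round(2),"hole",toW(x,(.036,0)).round(4))
pts=lambda x:box(x,[(-.025,.025),(-.025,.025)],(0,.045))
for nm,pp in(("both",[s,t]),("top",[t]),("scene",[s])):
    x,f=hullfit(pp,pts,[.464,.327,1.2]);print("rack",nm,x.round(4),"res",f.round(2))
a=cen(s,488,208,506,220,True);b=cen(t,170,250,183,263,True);print("pintop",a,b,tri([s,t],[a,b]),onplane(t,b,.092),onplane(s,a,.092))
a=cen(s,398,202,409,209,False);b=cen(t,264,240,275,251,False);print("hole",a,b,tri([s,t],[a,b]),onplane(t,b,.044),onplane(s,a,.044))
E
```

```text
base both [0.4915 0.0648 1.5159] res [-0.7  -0.48 -0.27  0.28 -0.11 -0.52  0.01 -0.19] socket [0.4935 0.1007]
base top [0.4901 0.0646 1.5381] res [-0.01 -0.35 -0.03 -0.28] socket [0.4913 0.1006]
base scene [0.4914 0.0657 1.563 ] res [-0.39 -0.03 -0.56  0.02] socket [0.4917 0.1017]
deck top [0.4905 0.064  1.6286] res [-0.01  0.01 -0.01  0.01] hole [0.4884 0.1   ]
rack both [0.4652 0.322  0.3028] res [-0.64 -0.28  0.01 -0.61  0.24  0.43 -0.49 -0.24 -0.1   0.22]
rack top [0.4645 0.3222 0.3467] res [-0.21  0.06 -0.13  0.05]
rack scene [0.4664 0.3219 1.9948] res [-0.06  0.03  0.17  0.11 -0.07  0.27]
pintop [491.47523427 214.26037483] [173.85443299 256.81319588] (array([0.46780025, 0.31708164, 0.09135893]), np.float64(6.284020002062917)) [0.46531969 0.32771383 0.092     ] [0.47476635 0.30857513 0.092     ]
hole [402.6675379  205.06952431] [268.67188777 245.15867611] (array([0.49135232, 0.09944884, 0.04053565]), np.float64(0.4728478275818572)) [0.49095361 0.09981905 0.044     ] [0.49533909 0.09966116 0.044     ]
```

```bash
python3 - <<'E'
import re
t=open("fit.py").read()
a=t.index("    x=np.array(x0,float)");b=t.index("def box")
t=t[:a]+'''    x=np.array(x0,float)
    for k in range(it):
        f=lambda x:np.concatenate(res(x,h))
        rr=least_squares(f,x,diff_step=1e-3,loss="soft_l1",f_scale=.3,x_scale=[.01,.01,.05]);x=rr.x
    return x,np.array([np.median(e) for e in res(x,h)])
'''+t[b:]
t=t.replace("r.append(np.clip(e-np.median(e),-.7,.7)+np.median(e))","r.append(e)").replace("if np.linalg.norm(b-a)<8: continue","n_=None")
open("fit.py","w").write(t)
E
cat > m.py <<'E'
from fit import *
ps=pickle.load(open("ps0.pkl","rb"));s,t=ps["scene"],ps["top"]
pts=lambda x:box(x,[(-.175,.075),(-.065,.065)],(0,.024))
for nm,pp in(("both",[s,t]),("top",[t]),("scene",[s])):
    x,f=hullfit(pp,pts,[.492,.065,1.57]);print("base",nm,x.round(4),"res",f.round(2),"socket",toW(x,(.036,0)).round(4))
pts=lambda x:box(x,[(-.06,.06),(-.045,.045)],(.044,))
for nm,pp in(("top",[t]),):
    x,f=hullfit(pp,pts,[.492,.065,1.57],h=3);print("deck",nm,x.round(4),"res",f.round(2),"hole",toW(x,(.036,0)).round(4))
pts=lambda x:box(x,[(-.025,.025),(-.025,.025)],(0,.045))
for nm,pp in(("both",[s,t]),("top",[t]),("scene",[s])):
    x,f=hullfit(pp,pts,[.464,.323,.35],h=3);print("rack",nm,x.round(4),"res",f.round(2))
a=np.array([498.,214.25]);b=np.array([176.4,256.6]);print("pintop",a,b,tri([s,t],[a,b]),onplane(t,b,.092),onplane(s,a,.092))
# wedge
bl=lambda x:box(x,[(-.05,.05),(-.017,.017)],(0,))
k=[]
for p,l in((s,[(.05,-.017,0),(.05,.017,.005)]),):pass
E
python3 m.py
```

```text
base both [0.4905 0.0648 1.5695] res [ 0.33 -0.74 -0.13 -0.17 -0.3   0.11 -1.02 -0.04  0.22 -0.07] socket [0.4905 0.1008]
base top [0.4894 0.0647 1.5563] res [-0.54 -0.05 -0.23 -0.02] socket [0.4899 0.1007]
base scene [0.4914 0.0648 1.5669] res [ 0.26 -0.7   0.03 -0.05 -0.3  -0.05] socket [0.4916 0.1008]
deck top [0.4906 0.0641 1.5551] res [0.01 0.01 0.01 0.02] hole [0.4911 0.1001]
rack both [0.4647 0.3227 0.354 ] res [-0.07 -0.29 -0.26 -0.46  0.12  0.57 -0.31 -0.49  0.12 -0.01 -0.05  0.03]
rack top [0.4641 0.3227 0.3701] res [-0.18 -0.26  0.07 -0.18 -0.09 -0.03]
rack scene [0.4684 0.3225 0.6   ] res [ 0.53  0.3   0.19  0.4  -0.56  0.37]
pintop [498.   214.25] [176.4 256.6] (array([0.46573019, 0.32199127, 0.09050478]), np.float64(0.006242465386552703)) [0.46572317 0.32144627 0.092     ] [0.46744372 0.32195935 0.092     ]
```

```bash
cat >> m.py <<'E'
S=[((298,215),(.05,.017,.005)),((252,273),(.05,-.017,0)),((10,97),(-.05,-.015,.05)),((75,105),(-.024,-.015,.05)),((115,68),(-.024,.015,.05)),((45,48),(-.05,.015,.05)),((28,193),(-.05,-.017,0))]
T=[((404,71),(.05,-.017,0)),((410,158),(.05,.017,0)),((632,54),(-.024,-.015,.05)),((703,53),(-.05,-.015,.05)),((635,136),(-.024,.015,.05)),((706,128),(-.05,.015,.05))]
def W(x,l):
    c,q=np.cos(x[2]),np.sin(x[2]);l=np.array(l);return np.c_[x[0]+c*l[:,0]-q*l[:,1],x[1]+q*l[:,0]+c*l[:,1],x[3]+l[:,2]]
us=np.array([(a[0]/8-.5+240,a[1]/8-.5+160) for a,_ in S]);ut=np.array([((a[0]-360)/7-.5+396,a[1]/7-.5+198) for a,_ in T])
ls=[l for _,l in S];lt=[l for _,l in T]
fs=lambda x:(proj(s,W(x,ls))-us).ravel();ft=lambda x:(proj(t,W(x,lt))-ut).ravel()
for nm,f in(("both",lambda x:np.r_[fs(x),ft(x)]),("s",fs),("t",ft)):
    r=least_squares(f,[.57,-.31,1.57,0],loss="soft_l1",f_scale=.5);x=r.x
    print("wedge",nm,x.round(4),"grip",W(x,[(-.037,0,.033)]).round(4),"tip",W(x,[(.05,0,0)]).round(4));print(f(x).reshape(-1,2).round(2).tolist())
E
python3 m.py | tail -6
```

```text
wedge both [ 5.7170e-01 -3.1190e-01  1.5917e+00 -1.5000e-03] grip [[ 0.5724 -0.3489  0.0315]] tip [[ 0.5706 -0.2619 -0.0015]]
[[0.63, 0.04], [0.06, 0.98], [0.06, -0.86], [-0.8, 0.74], [0.36, -0.44], [1.9, -0.44], [0.18, 0.65], [0.42, 0.09], [0.47, -0.01], [-0.1, -0.14], [-0.36, -0.39], [0.46, -0.48], [0.24, 0.27]]
wedge s [ 0.5541 -0.3292  1.6261 -0.0207] grip [[ 0.5561 -0.3662  0.0123]] tip [[ 0.5513 -0.2793 -0.0207]]
[[0.01, -0.73], [-0.07, 0.1], [0.03, -0.45], [-0.83, 0.9], [-0.12, -0.22], [1.44, 0.0], [0.11, 0.72]]
wedge t [ 0.5704 -0.3088  1.5808  0.008 ] grip [[ 0.5707 -0.3458  0.041 ]] tip [[ 0.5699 -0.2588  0.008 ]]
[[0.05, -0.04], [-0.03, -0.03], [-0.16, 0.0], [-0.33, -0.14], [0.28, -0.22], [0.16, 0.63]]
```

```bash
cat > mv.py <<'E'
from h import *
def plan(tgt,yaw):
    st=robot.get_state(); R=Ro.from_euler("xyz",st["eef_rot"]).as_matrix()
    Rt=Ro.from_euler("xyz",[np.pi,0,yaw]).as_matrix()
    d=R.T@(np.array(tgt)-st["tool_pos"])/.4
    rv=Ro.from_matrix(R.T@Rt).as_rotvec()/(np.pi/4)
    print("t",round(st["t"],2),"pos",st["tool_pos"].round(4),"rot",st["eef_rot"].round(3),"F",st["ft_force"].round(2),"op",round(st["opening"],3),"j",st["joints"].round(2))
    print("shift",d.round(4),"turn",rv.round(4))
if __name__=="__main__":
    import sys; a=list(map(float,sys.argv[1:])); plan(a[:3],a[3])
E
python3 mv.py 0.4657 0.322 0.16 -0.01; python3 mv.py 0.40 -0.15 0.2 -0.6
```

```text
t 1.8 pos [ 0.2684 -0.5366  0.2313] rot [ 3.142  0.    -1.107] F [ 0.2   0.56 -0.51] op 0.998 j [-1.16  0.09  1.23 -0.    1.82 -0.06]
shift [-1.699  -1.4015  0.1782] turn [ 0.      0.     -1.3967]
t 1.8 pos [ 0.2684 -0.5366  0.2313] rot [ 3.142  0.    -1.107] F [ 0.2   0.56 -0.51] op 0.998 j [-1.16  0.09  1.23 -0.    1.82 -0.06]
shift [-0.7172 -0.7267  0.0782] turn [ 0.      0.     -0.6455]
```

arm_command([
  [-0.8,-0.8,0.08,0,0,-0.9,0.7],
  [-0.8,-0.8,0.08,0,0,-0.9,0.7],
  [-0.8,-0.8,0.08,0,0,-0.9,0.7],
  [-0.8,-0.8,0.08,0,0,-0.9,0.7],
  [-0.8,-0.8,0.08,0,0,-0.9,0.7],
  [-0.8,-0.8,0.08,0,0,-0.9,0.7],
  [-0.8,-0.8,0.08,0,0,-0.9,0.7],
  [-0.8,-0.8,0.08,0,0,-0.9,0.7],
  [-0.8,-0.8,0.08,0,0,-0.9,0.7],
], force=40)

```text
t: 2.7
tool_pos: [0.4105, -0.1089, 0.1998]
eef_rot: [-3.142, -0.001, -0.4]
ft_force: [1.4, 0.5, -0.3]
opening: 0.699
```

```bash
python3 mv.py 0.4657 0.322 0.16 -0.01
```

```text
t 2.7 pos [ 0.4105 -0.1089  0.1998] rot [-3.142e+00 -1.000e-03 -4.000e-01] F [ 1.41  0.47 -0.26] op 0.699 j [-0.34 -0.39  1.72  0.    1.81  0.06]
shift [-0.293  -1.0457  0.0991] turn [ 2.000e-04 -1.800e-03 -4.971e-01]
```

arm_command([
  [-0.29,-1.0,0.1,0,0,-0.497,0.7],
  [-0.29,-1.0,0.1,0,0,-0.497,0.7],
  [-0.29,-1.0,0.1,0,0,-0.497,0.7],
  [-0.29,-1.0,0.1,0,0,-0.497,0.7],
  [-0.29,-1.0,0.1,0,0,-0.497,0.7],
  [-0.29,-1.0,0.1,0,0,-0.497,0.7],
  [-0.29,-1.0,0.1,0,0,-0.497,0.7],
  [-0.29,-1.0,0.1,0,0,-0.497,0.7],
  [-0.29,-1.0,0.1,0,0,-0.497,0.7],
  [-0.29,-1.0,0.1,0,0,-0.497,0.7],
])

```text
t: 3.7
tool_pos: [0.4589, 0.3072, 0.1585]
eef_rot: [3.141, 0.001, -0.006]
ft_force: [-0.2, -0.6, -0.5]
opening: 0.699
```

```bash
python3 mv.py 0.4657 0.322 0.062 -0.01
python3 - <<'E'
from h import *
q={}
for n in("scene","top"):
    p=robot.read_camera(n);q[n]=p
    cv2.imwrite(f"pics/{n}1.png",p["color"][:,:,::-1])
pickle.dump(q,open("ps1.pkl","wb"))
a=q["scene"]["color"][150:260,440:560,::-1];b=q["top"]["color"][200:310,120:240,::-1]
cv2.imwrite("pics/g1.png",np.clip(1.6*cv2.resize(np.hstack([a,b]),None,fx=3.3,fy=3.3,interpolation=0).astype(float),0,255))
E
```

```text
t 3.7 pos [0.4589 0.3072 0.1585] rot [ 3.141e+00  1.000e-03 -6.000e-03] F [-0.23 -0.62 -0.5 ] op 0.699 j [ 0.53 -0.04  1.49 -0.    1.69  0.53]
shift [ 0.0168 -0.0372  0.2411] turn [0.001  0.0007 0.0047][ WARN:0@7.674] global loadsave.cpp:1063 imwrite_ Unsupported depth image for selected encoder is fallbacked to CV_8U.
```

View pics/g1.png

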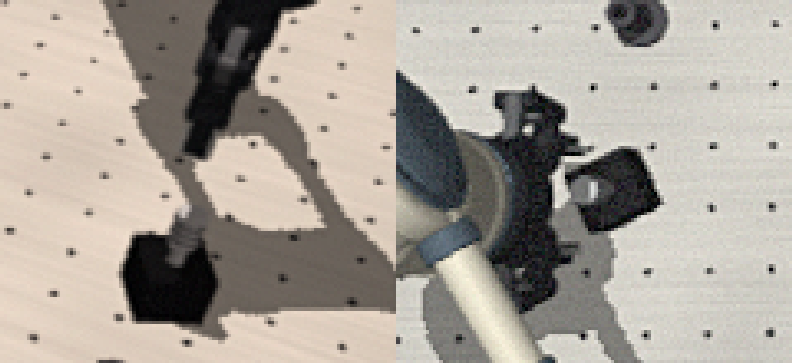

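arm_command([
  [0.017,-0.037,0.05,0,0,0.005,0.7],
  [0.017,-0.037,0.12,0,0,0.005,0.7],
  [0.017,-0.037,0.2,0,0,0.005,0.7],
  [0.017,-0.037,0.24,0,0,0.005,0.7],
  [0.017,-0.037,0.253,0,0,0.005,0.7],
  [0.017,-0.037,0.253,0,0,0.005,0.7],
  [0.017,-0.037,0.253,0,0,0.005,0.7],
])

```text
t: 4.5
tool_pos: [0.4674, 0.3194, 0.0602]
eef_rot: [-3.141, -0.003, -0.014]
ft_force: [0.4, 0.1, 0.7]
opening: 0.699
```

```bash
python3 mv.py 0.4657 0.322 0.057 -0.01
python3 - <<'E'
from h import *
q={}
for n in("scene","top"):
    p=robot.read_camera(n);q[n]=p
pickle.dump(q,open("ps1.pkl","wb"))
a=q["scene"]["color"][150:260,440:560,::-1];b=q["top"]["color"][200:310,120:240,::-1]
cv2.imwrite("pics/g2.png",np.clip(1.6*cv2.resize(np.hstack([a,b]),None,fx=3.3,fy=3.3,interpolation=0).astype(float),0,255).astype(np.uint8))
E
```

```text
t 4.5 pos [0.4674 0.3194 0.0602] rot [-3.141e+00 -3.000e-03 -1.400e-02] F [0.36 0.07 0.74] op 0.699 j [ 0.54  0.03  1.6  -0.    1.51  0.55]
shift [-0.0045 -0.0065  0.008 ] turn [-0.0002 -0.0041 -0.0047]
```

View pics/g2.png

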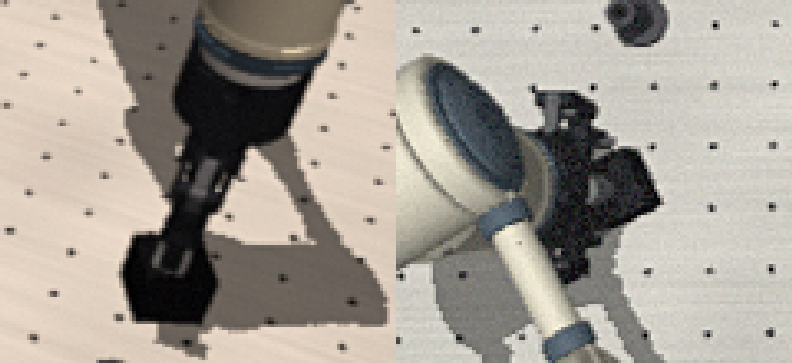

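arm_command([
  [-0.003,-0.007,0.007,0,0,-0.004,0.7],
  [-0.003,-0.007,0.007,0,0,-0.004,0.7],
])

```text
t: 4.8
tool_pos: [0.4665, 0.323, 0.0582]
eef_rot: [-3.14, -0.005, -0.01]
ft_force: [-0.8, 0.5, -0.5]
opening: 0.701
```

```bash
python3 mv.py 0.4657 0.322 0.057 -0.01
```

```text
t 4.8 pos [0.4665 0.323  0.0582] rot [-3.14  -0.005 -0.01 ] F [-0.81  0.53 -0.49] op 0.701 j [ 0.55  0.04  1.6  -0.    1.51  0.56]
shift [-0.002   0.0026  0.003 ] turn [-0.0017 -0.0059  0.0003]
```

arm_command([
  [-0.001,0.001,0,0,0,0,0.1],
  [-0.001,0.001,0,0,0,0,0.1],
  [-0.001,0.001,0,0,0,0,0.1],
  [-0.001,0.001,0,0,0,0,0.1],
  [-0.001,0.001,0,0,0,0,0.1],
  [-0.001,0.001,0,0,0,0,0.1],
], force=40)

```text
t: 5.4
tool_pos: [0.466, 0.3227, 0.0584]
eef_rot: [-3.14, -0.004, -0.01]
ft_force: [-1.9, 0.4, 2.8]
opening: 0.242
```

```bash
python3 mv.py 0.4657 0.322 0.058 -0.01
python3 - <<'E'
from h import *
q={}
for n in("scene","top"):
    p=robot.read_camera(n);q[n]=p
pickle.dump(q,open("ps2.pkl","wb"))
a=q["scene"]["color"][150:260,440:560,::-1];b=q["top"]["color"][200:310,120:240,::-1]
cv2.imwrite("pics/g3.png",np.clip(1.6*cv2.resize(np.hstack([a,b]),None,fx=3.3,fy=3.3,interpolation=0).astype(float),0,255).astype(np.uint8))
E
```

```text
t 5.4 pos [0.466  0.3227 0.0584] rot [-3.14  -0.004 -0.01 ] F [-1.95  0.35  2.82] op 0.242 j [ 0.55  0.03  1.6  -0.    1.51  0.56]
shift [-0.0007  0.0017  0.0009] turn [-0.0018 -0.0057  0.0003]
```

View pics/g3.png

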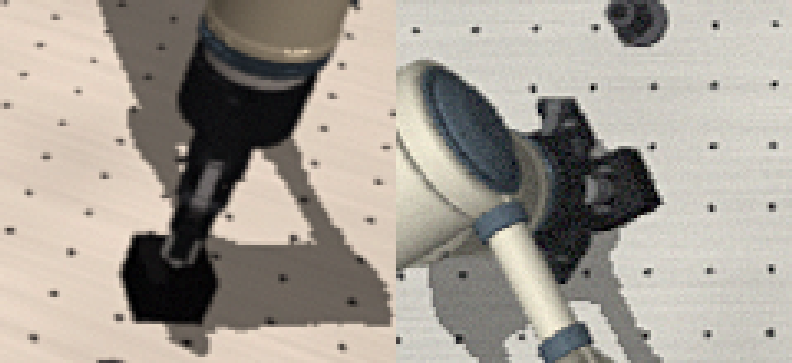

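arm_command([
  [0,0,-0.05,0,0,0,0.1],
  [0,0,-0.12,0,0,0,0.1],
  [0,0,-0.2,0,0,0,0.1],
  [0,0,-0.2,0,0,0,0.1],
  [0,0,-0.2,0,0,0,0.1],
])

```text
t: 6.0
tool_pos: [0.4661, 0.3227, 0.1385]
eef_rot: [-3.14, -0.006, -0.01]
ft_force: [-1.0, 0.5, -1.7]
opening: 0.245
```

```bash
python3 mv.py 0.491 0.1005 0.128 -0.01
```

```text
t 6.0 pos [0.4661 0.3227 0.1385] rot [-3.14  -0.006 -0.01 ] F [-0.98  0.46 -1.74] op 0.245 j [ 0.55 -0.    1.49 -0.    1.65  0.56]
shift [0.0676 0.5548 0.0257] turn [-0.0025 -0.0073  0.0002]
```

arm_command([
  [0.067,0.555,0.025,0,-0.006,0,0.1],
  [0.067,0.555,0.025,0,-0.006,0,0.1],
  [0.067,0.555,0.025,0,-0.006,0,0.1],
  [0.067,0.555,0.025,0,-0.006,0,0.1],
  [0.067,0.555,0.025,0,-0.006,0,0.1],
  [0.067,0.555,0.025,0,-0.006,0,0.1],
  [0.067,0.555,0.025,0,-0.006,0,0.1],
  [0.067,0.555,0.025,0,-0.006,0,0.1],
])

```text
t: 6.8
tool_pos: [0.4903, 0.1013, 0.1272]
eef_rot: [-3.139, 0.001, -0.009]
ft_force: [0.4, 0.2, -1.0]
opening: 0.243
```

```bash
python3 mv.py 0.491 0.1005 0.098 -0.01
cat > snap.py <<'E'
import sys
from h import *
def snap(tag,sc,tc,f=4):
    q={}
    for n in("scene","top"): q[n]=robot.read_camera(n)
    pickle.dump(q,open(f"ps_{tag}.pkl","wb"))
    for n,c in(("scene",sc),("top",tc)):
        a=q[n]["color"][c[1]:c[3],c[0]:c[2],::-1]
        cv2.imwrite(f"pics/{tag}_{n}.png",np.clip(1.6*cv2.resize(a,None,fx=f,fy=f,interpolation=0).astype(float),0,255).astype(np.uint8))
    return q
if __name__=="__main__":
    a=list(map(int,sys.argv[2:11]));snap(sys.argv[1],a[:4],a[4:8],a[8])
E
python3 snap.py h1 340 130 440 230 220 190 320 290 6
```

```text
t 6.8 pos [0.4903 0.1013 0.1272] rot [-3.139e+00  1.000e-03 -9.000e-03] F [ 0.4   0.22 -1.  ] op 0.243 j [ 0.13 -0.17  1.67  0.    1.64  0.14]
shift [0.0018 0.0021 0.073 ] turn [-0.0028  0.0007  0.0014]
```

View pics/h1_scene.png

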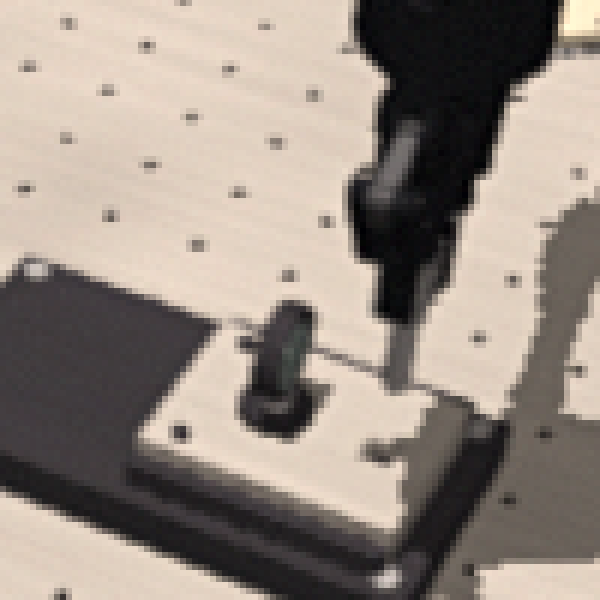

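View pics/h1_top.png

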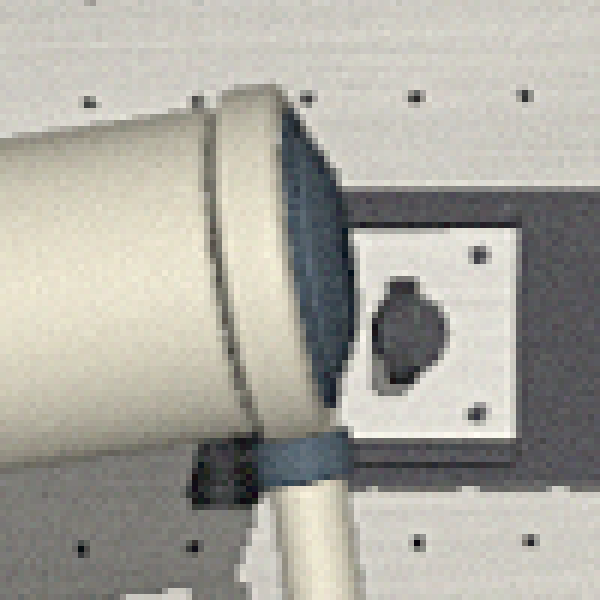

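Run:
```python
from h import *
q=pickle.load(open("ps_h1.pkl","rb"));s=q["scene"]
g=s["color"].astype(int).mean(2)
for r in range(184,197): print(r,g[r,398:418].astype(int))
for z in(.044,.079,.095): print(z,proj(s,[[.491,.1005,z],[.4905,.1010,z]]).round(2).tolist())
print(proj(s,[[.491,.1005,.044],[.491,.1025,.044],[.493,.1005,.044]]).round(2).tolist())
```

```text
184 [131 132 134 135 137 139 114  73  47  39  45  72 113 134 134 132 131 130
 130 131]
185 [131 130 129 131 134 137 114  71  52  55  56  90 126 135 131 131 131 132
 132 131]
186 [134 132 131 131 131 132 103  58  51  57  55  92 126 134 133 131 131 131
 131 131]
187 [134 134 133 133 134 134 102  58  52  55  56 105 133 133 132 132 132 131
 132 131]
188 [132 134 133 134 135 133  94  51  53  56  59 106 132 131 131 129 131 131
 131 133]
189 [111 126 126 133 135 123  79  49  53  55  67 110 132 130 128 129 129 129
 130 129]
190 [ 77  87  94 106 127 115  74  49  54  56  78 118 134 131 129 130 129 128
 129 129]
191 [123 102  85  76  88  74  49  50  54  57  88 123 131 132 131 131 131 129
 129 128]
192 [137 135 135 122  98  63  45  51  56  54  89 125 135 132 130 130 130 131
 130 131]
193 [134 134 136 137 136 102  60  51  53  55  82 113 123 126 131 134 133 130
 129 130]
194 [132 132 133 134 136 118  78  52  56  68  78  78  74  86 112 121 127 134
 134 132]
195 [132 132 131 133 133 134 109  82  90 109 126 132 121  95  66  58  84 113
 123 125]
196 [133 133 132 132 132 134 133 131 135 134 135 136 137 134  98  56  49  47
  46  74]
0.044 [[403.59, 204.17], [403.84, 204.12]]
0.079 [[405.21, 194.26], [405.46, 194.21]]
0.095 [[405.97, 189.58], [406.23, 189.52]]
[[403.59, 204.17], [404.31, 204.42], [403.3, 204.63]]
```

Run:
```python
from fit import *
ps=pickle.load(open("ps0.pkl","rb"));s,t=ps["scene"],ps["top"]
pts=lambda x:box(x,[(-.06,.06),(-.045,.045)],(.044,))
for nm,pp in(("top",[t]),("scene",[s]),("both",[s,t])):
    x,f=hullfit(pp,pts,[.491,.064,1.56],h=2.5);print("deck",nm,x.round(4),"res",f.round(2),"hole",toW(x,(.036,0)).round(4))
```

```text
deck top [0.4906 0.0641 1.5549] res [0.01 0.01 0.01 0.02] hole [0.4911 0.1001]
deck scene [0.4932 0.0638 1.5655] res [-0.04  0.18 -0.19  0.2 ] hole [0.4934 0.0998]
deck both [0.4912 0.0641 1.56  ] res [-0.03 -0.27 -0.26  0.42 -0.14 -0.01  0.15  0.02] hole [0.4916 0.1001]
```

arm_command([
  [0.004,0.003,0.03,0,0,0,0.1],
  [0.004,0.003,0.06,0,0,0,0.1],
  [0.004,0.003,0.078,0,0,0,0.1],
  [0.004,0.003,0.083,0,0,0,0.1],
  [0.004,0.003,0.088,0,0,0,0.1],
  [0.004,0.003,0.093,0,0,0,0.1],
  [0.004,0.003,0.093,0,0,0,0.1],
])

```text
t: 7.6
tool_pos: [0.4922, 0.1004, 0.0907]
eef_rot: [-3.139, -0.001, -0.008]
ft_force: [-0.4, -0.4, -1.5]
opening: 0.243
```

```bash
python3 mv.py 0.492 0.1003 0.08 -0.01
python3 snap.py h2 340 130 440 230 220 190 320 290 6
```

```text
t 7.6 pos [0.4922 0.1004 0.0907] rot [-3.139e+00 -1.000e-03 -8.000e-03] F [-0.42 -0.42 -1.48] op 0.243 j [ 0.13 -0.16  1.72  0.    1.58  0.14]
shift [-0.0004  0.0003  0.0267] turn [-0.0028 -0.0008  0.0024]
```

View pics/h2_scene.png

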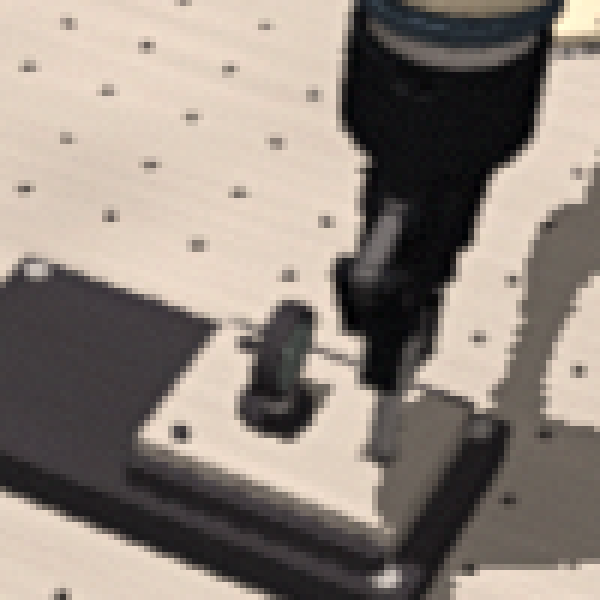

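arm_command([
  [0,0,0.008,0,0,0,0.1],
  [0,0,0.014,0,0,0,0.1],
  [0,0,0.02,0,0,0,0.1],
  [0,0,0.02,0,0,0,0.1],
])

```text
t: 8.1
tool_pos: [0.492, 0.1004, 0.0823]
eef_rot: [-3.14, -0.0, -0.008]
ft_force: [-0.3, -0.8, -1.1]
opening: 0.246
```

```bash
python3 mv.py 0.492 0.1003 0.08 -0.01
python3 snap.py h3 340 130 440 230 220 190 320 290 6
```

```text
t 8.1 pos [0.492  0.1004 0.0823] rot [-3.14  -0.    -0.008] F [-0.35 -0.79 -1.11] op 0.246 j [ 0.13 -0.15  1.73  0.    1.56  0.14]
shift [0.     0.0002 0.0058] turn [-0.0027 -0.0001  0.0024]
```

View pics/h3_scene.png

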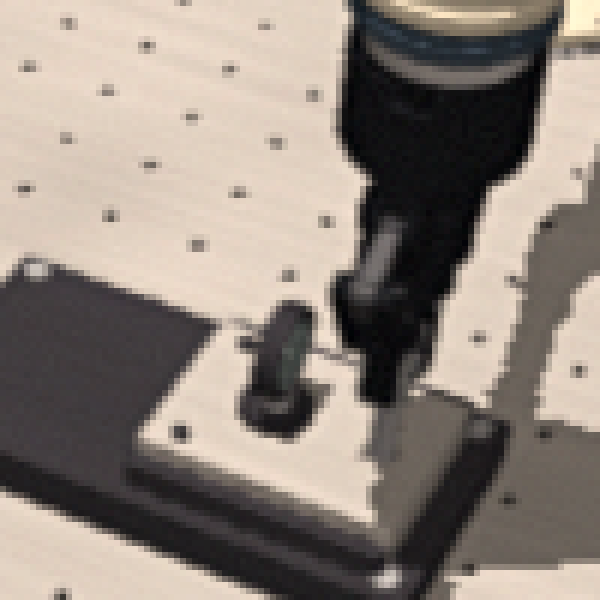

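arm_command([
  [0,0,0.01,0,0,0,0.1],
  [0,0,0.02,0,0,0,0.1],
  [0,0,0.028,0,0,0,0.1],
  [0,0,0.036,0,0,0,0.1],
  [0,0,0.036,0,0,0,0.1],
])

```text
t: 8.7
tool_pos: [0.4918, 0.1004, 0.0676]
eef_rot: [-3.14, 0.001, -0.008]
ft_force: [-0.6, -0.5, -0.6]
opening: 0.244
```

```bash
python3 mv.py 0.492 0.1003 0.054 -0.01
```

```text
t 8.7 pos [0.4918 0.1004 0.0676] rot [-3.14e+00  1.00e-03 -8.00e-03] F [-0.58 -0.5  -0.55] op 0.244 j [ 0.13 -0.14  1.75  0.    1.53  0.14]
shift [0.0005 0.0004 0.0341] turn [-0.0026  0.0007  0.0025]
```

arm_command([
  [0,0,0.01,0,0,0,0.1],
  [0,0,0.02,0,0,0,0.1],
  [0,0,0.028,0,0,0,0.1],
  [0,0,0.028,0,0,0,0.1],
])

```text
t: 9.1
tool_pos: [0.4914, 0.1004, 0.0556]
eef_rot: [-3.14, 0.002, -0.008]
ft_force: [-0.1, -0.4, -1.1]
opening: 0.243
```

```bash
python3 mv.py 0.492 0.1003 0.054 -0.01
```

```text
t 9.1 pos [0.4914 0.1004 0.0556] rot [-3.14e+00  2.00e-03 -8.00e-03] F [-0.06 -0.42 -1.15] op 0.243 j [ 0.13 -0.14  1.77  0.    1.51  0.14]
shift [0.0015 0.0002 0.0041] turn [-0.0023  0.0023  0.0024]
```

arm_command([
  [0,0,0,0,0,0,0.6],
  [0,0,0,0,0,0,0.6],
  [0,0,0,0,0,0,0.6],
  [0,0,-0.03,0,0,0,0.6],
  [0,0,-0.12,0,0,0,0.6],
  [0,0,-0.25,0,0,0,0.6],
  [0,0,-0.3,0,0,0,0.6],
])

```text
t: 9.8
tool_pos: [0.493, 0.1003, 0.182]
eef_rot: [-3.139, -0.006, -0.008]
ft_force: [0.0, 0.1, 1.0]
opening: 0.6
```

```bash
python3 mv.py 0.572 -0.348 0.12 0.015
python3 snap.py h4 340 130 440 230 220 190 320 290 6
```

```text
t 9.8 pos [0.493  0.1003 0.182 ] rot [-3.139 -0.006 -0.008] F [0.03 0.06 0.98] op 0.6 j [ 0.13 -0.18  1.58  0.    1.73  0.14]
shift [0.2057 1.1197 0.1529] turn [-0.0036 -0.0073 -0.0294]
```

View pics/h4_scene.png

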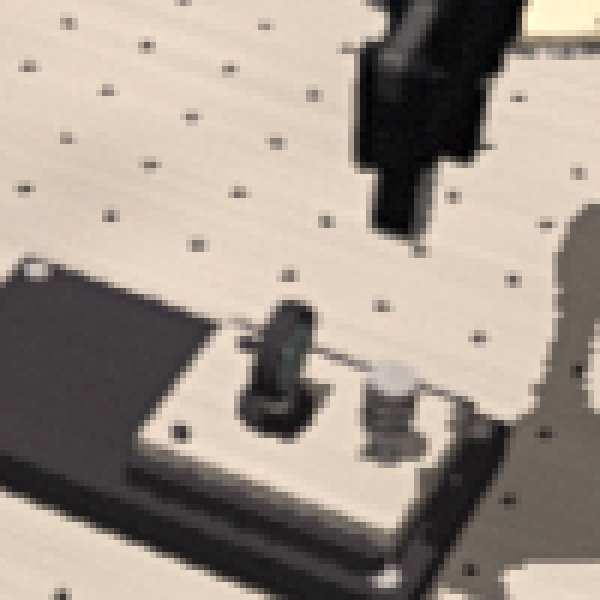

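arm_command([
  [0.18,1.0,0.05,0,0,-0.028,0.8],
  [0.18,1.0,0.05,0,0,-0.028,0.8],
  [0.18,1.0,0.05,0,0,-0.028,0.8],
  [0.18,1.0,0.05,0,0,-0.028,0.8],
  [0.18,1.0,0.05,0,0,-0.028,0.8],
  [0.18,1.0,0.05,0,0,-0.028,0.8],
  [0.18,1.0,0.05,0,0,-0.028,0.8],
  [0.18,1.0,0.05,0,0,-0.028,0.8],
  [0.18,1.0,0.05,0,0,-0.028,0.8],
])

```text
t: 10.8
tool_pos: [0.5615, -0.3051, 0.1587]
eef_rot: [-3.139, -0.005, 0.009]
ft_force: [-1.0, -0.2, -0.0]
opening: 0.802
```

```bash
python3 mv.py 0.572 -0.348 0.10 0.015
python3 - <<'E'
from h import *
q={}
for n in("scene","top"): q[n]=robot.read_camera(n)
pickle.dump(q,open("ps_h5.pkl","wb"))
for n in q: cv2.imwrite(f"pics/h5_{n}.png",q[n]["color"][:,:,::-1])
s,t=q["scene"],q["top"]
X=[[.4915,.1003,.086]];print(proj(s,X),proj(t,X))
a=t["color"][215:276,250:355,::-1];cv2.imwrite("pics/h5_b.png",np.clip(1.6*cv2.resize(a,None,fx=6,fy=6,interpolation=0).astype(float),0,255).astype(np.uint8))
E
```

```text
t 10.8 pos [ 0.5615 -0.3051  0.1587] rot [-3.139 -0.005  0.009] F [-0.97 -0.2  -0.02] op 0.802 j [-0.55  0.19  1.25  0.01  1.7  -0.56]
shift [0.0247 0.1078 0.1466] turn [-0.0038 -0.006  -0.008 ]
[[405.39204382 192.31660932]] [[266.3278704  244.46770536]]
```

View pics/h5_b.png

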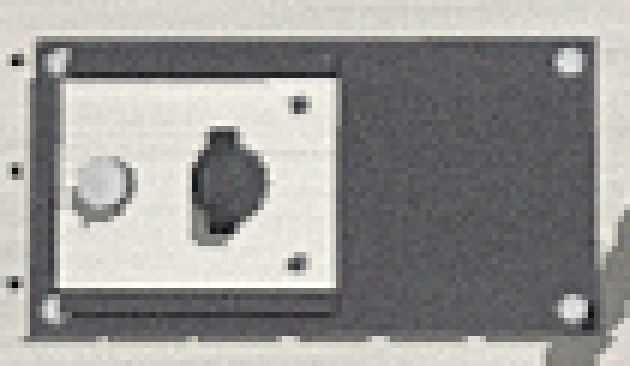

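View pics/h5_top.png

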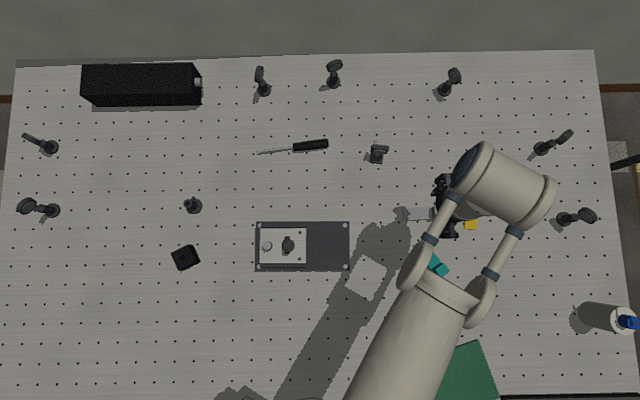

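arm_command([
  [0.025,0.108,0.05,0,0,-0.008,0.8],
  [0.025,0.108,0.1,0,0,-0.008,0.8],
  [0.025,0.108,0.18,0,0,-0.008,0.8],
  [0.025,0.108,0.2,0,0,-0.008,0.8],
  [0.025,0.108,0.2,0,0,-0.008,0.8],
])

```text
t: 11.4
tool_pos: [0.5722, -0.342, 0.0781]
eef_rot: [-3.135, -0.003, 0.019]
ft_force: [0.0, 0.0, 0.2]
opening: 0.802
```

```bash
python3 mv.py 0.572 -0.348 0.014 0.015
python3 snap.py w1 200 120 300 220 390 180 490 280 6
```

```text
t 11.4 pos [ 0.5722 -0.342   0.0781] rot [-3.135e+00 -3.000e-03  1.900e-02] F [0.02 0.02 0.24] op 0.802 j [-0.59  0.29  1.28  0.01  1.58 -0.61]
shift [-0.0014  0.0162  0.16  ] turn [-0.009  -0.0037  0.0053]
```

View pics/w1_scene.png

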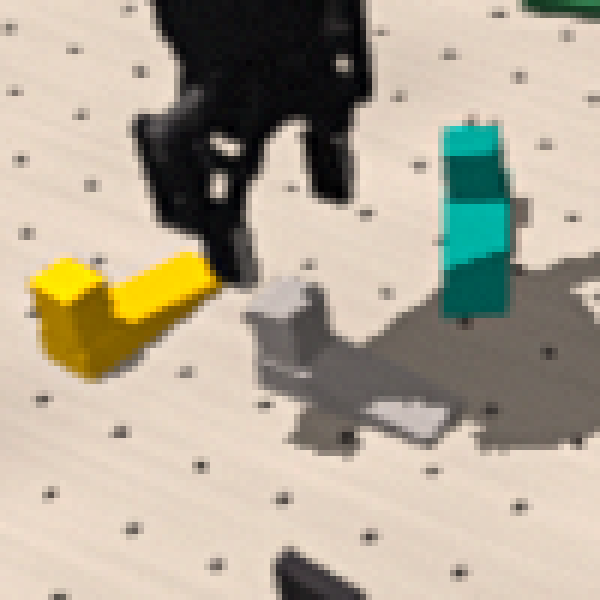

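View pics/w1_top.png

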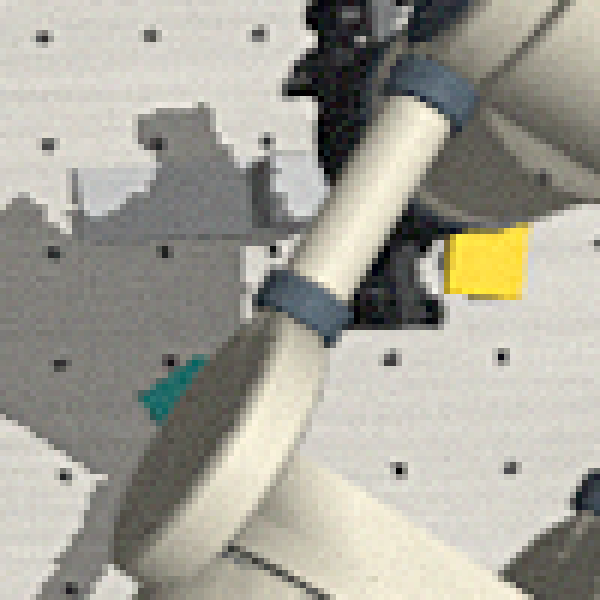

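arm_command([
  [-0.001,0.016,0.05,-0.009,-0.004,0.005,0.8],
  [-0.001,0.016,0.1,-0.009,-0.004,0.005,0.8],
  [-0.001,0.016,0.14,-0.009,-0.004,0.005,0.8],
  [-0.001,0.016,0.158,-0.009,-0.004,0.005,0.8],
  [-0.001,0.016,0.158,-0.009,-0.004,0.005,0.8],
  [-0.001,0.016,0.158,-0.009,-0.004,0.005,0.8],
])

```text
t: 12.1
tool_pos: [0.5743, -0.3498, 0.0196]
eef_rot: [3.137, -0.006, 0.015]
ft_force: [1.0, 0.5, 0.1]
opening: 0.801
```

```bash
python3 mv.py 0.572 -0.348 0.014 0.015
python3 snap.py w2 200 120 300 220 390 180 490 280 6
```

```text
t 12.1 pos [ 0.5743 -0.3498  0.0196] rot [ 3.137 -0.006  0.015] F [0.97 0.48 0.14] op 0.801 j [-0.6   0.33  1.33 -0.    1.47 -0.61]
shift [-0.0057 -0.0046  0.014 ] turn [ 0.0056 -0.0073 -0.0001]
```

View pics/w2_scene.png

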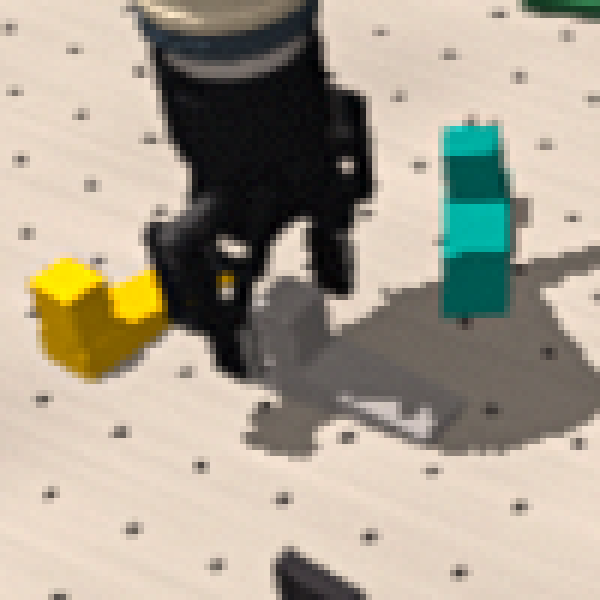

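Run:
```python
from h import *
q=pickle.load(open("ps_w2.pkl","rb"))["scene"]
print([( (proj(q,[X])[0]+.5-np.array([200,120]))*6).round(0) for X in((.6075,-.349,.02),(.61,-.349,.02),(.5365,-.349,.02),(.572,-.349,.05),(.572,-.349,.033))])
```

```text
[array([253., 384.]), array([249., 387.]), array([341., 303.]), array([288., 295.]), array([294., 322.])]
```

arm_command([
  [-0.005,-0.004,0.013,0.003,-0.006,0,0.6],
  [-0.005,-0.004,0.013,0.003,-0.006,0,0.55],
  [-0.005,-0.004,0.013,0.003,-0.006,0,0.2],
  [-0.005,-0.004,0.013,0.003,-0.006,0,0.2],
  [-0.005,-0.004,0.013,0.003,-0.006,0,0.2],
  [-0.005,-0.004,0.013,0.003,-0.006,0,0.2],
  [-0.005,-0.004,0.013,0.003,-0.006,0,0.2],
], force=60)

```text
t: 12.9
tool_pos: [0.5727, -0.3485, 0.0153]
eef_rot: [3.139, -0.002, 0.015]
ft_force: [-1.9, 1.1, 3.6]
opening: 0.355
```

```bash
python3 mv.py 0.572 -0.348 0.014 0.015
```

```text
t 12.9 pos [ 0.5727 -0.3485  0.0153] rot [ 3.139e+00 -2.000e-03  1.500e-02] F [-1.92  1.09  3.62] op 0.355 j [-0.6   0.34  1.34 -0.    1.47 -0.61]
shift [-0.0016 -0.0013  0.0033] turn [ 0.0035 -0.0028 -0.0002]
```

arm_command([
  [0,0,-0.05,0,0,0,0.2],
  [0,0,-0.12,0,0,0,0.2],
  [0,0,-0.2,0,0,0,0.2],
  [0,0,-0.22,0,0,0,0.2],
  [0,0,-0.22,0,0,0,0.2],
])

```text
t: 13.4
tool_pos: [0.5731, -0.3488, 0.1044]
eef_rot: [3.137, -0.004, 0.015]
ft_force: [-0.9, 0.5, -2.5]
opening: 0.356
```

```bash
python3 mv.py 0.4898 -0.0925 0.08 -0.009
```

```text
t 13.4 pos [ 0.5731 -0.3488  0.1044] rot [ 3.137 -0.004  0.015] F [-0.89  0.51 -2.47] op 0.356 j [-0.6   0.29  1.24 -0.    1.61 -0.61]
shift [-0.199  -0.644   0.0573] turn [ 0.0056 -0.0057  0.0304]
```

arm_command([
  [-0.199,-0.63,0.0,0.004,-0.005,0.03,0.2],
  [-0.199,-0.63,0.0,0.004,-0.005,0.03,0.2],
  [-0.199,-0.63,0.0,0.004,-0.005,0.03,0.2],
  [-0.199,-0.63,0.0,0.004,-0.005,0.03,0.2],
  [-0.199,-0.63,0.02,0.004,-0.005,0.03,0.2],
  [-0.199,-0.63,0.057,0.004,-0.005,0.03,0.2],
  [-0.199,-0.63,0.057,0.004,-0.005,0.03,0.2],
  [-0.199,-0.63,0.057,0.004,-0.005,0.03,0.2],
  [-0.199,-0.63,0.057,0.004,-0.005,0.03,0.2],
])

```text
t: 14.3
tool_pos: [0.4901, -0.0991, 0.0799]
eef_rot: [3.14, -0.0, -0.01]
ft_force: [0.2, 0.6, -1.2]
opening: 0.357
```

```bash
python3 mv.py 0.4898 -0.0925 0.0393 -0.009
python3 snap.py e1 305 120 435 250 245 185 375 305 6; cd pics;python3 -c "
import cv2
for n in('scene','top'):
    a=cv2.imread(f'e1_{n}.png');cv2.imwrite(f'e1_{n}.png',a[:600,:800]) if a.shape[0]<=600 else cv2.imwrite(f'e1_{n}.png',cv2.resize(a,(598,int(598*a.shape[0]/a.shape[1]))))"
```

```text
t 14.3 pos [ 0.4901 -0.0991  0.0799] rot [ 3.14 -0.   -0.01] F [ 0.23  0.64 -1.2 ] op 0.357 j [-0.27 -0.16  1.74 -0.    1.56 -0.26]
shift [-0.0009 -0.0167  0.1014] turn [ 0.002  -0.0002 -0.0011]
```

View pics/e1_scene.png

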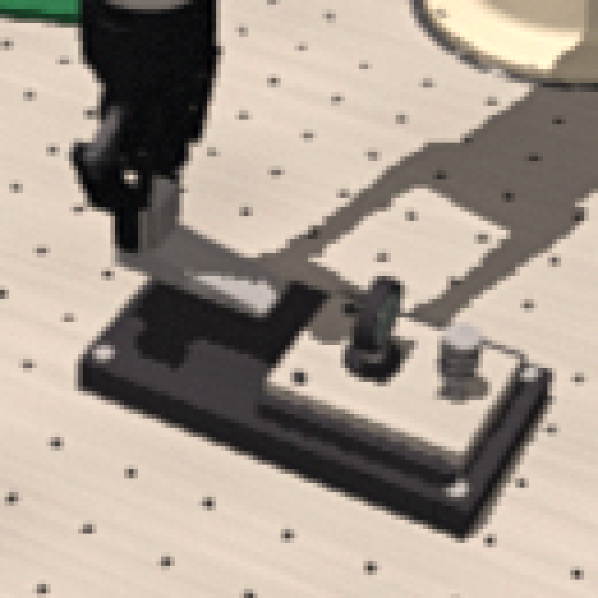

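View pics/e1_top.png

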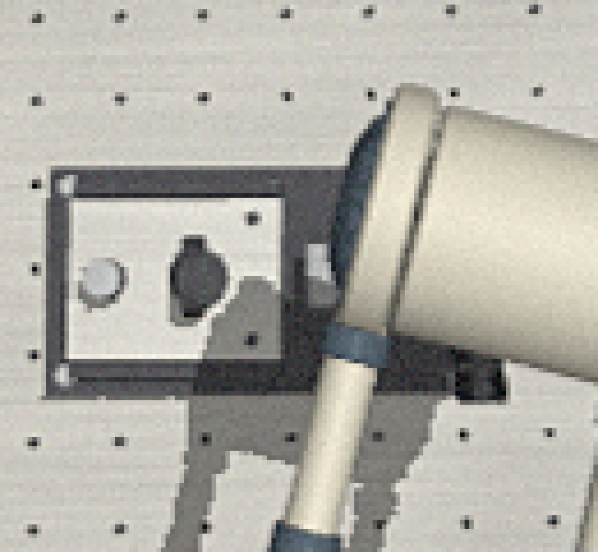

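```bash
python3 - <<'E'
from h import *
q=pickle.load(open("ps_e1.pkl","rb"));t,s=q["top"],q["scene"]
z=.0799-.0153
P=[[.4901,-.0121,z],[.4901,-.0121,z+.005],[.4731,-.0121,z+.005],[.5071,-.0121,z],[.4907,.0045,.044]]
print(proj(t,P).round(2).tolist());print(proj(s,P).round(2).tolist())
g=t["color"].astype(int).mean(2).astype(int)
for r in range(238,254,2):print(r,g[r,300:325])
E
python3 - <<'E'
import pickle,cv2,numpy as np
q=pickle.load(open("ps_e1.pkl","rb"))
a=q["scene"]["color"][165:200,325:385,::-1]
cv2.imwrite("pics/e1c.png",np.clip(2*cv2.resize(a,None,fx=12,fy=12,interpolation=0).astype(float),0,255).astype(np.uint8))
E
```

```text
[[311.57, 244.45], [311.53, 244.39], [311.63, 251.17], [311.47, 237.74], [305.35, 244.57]]
[[365.15, 184.65], [365.25, 183.24], [367.95, 179.64], [362.4, 188.33], [370.22, 192.45]]
238 [136 137 135 140 142 125  60  47  52  53  52  68 109 113 116 103  59  27
  35  44  48  47  76 105 130]
240 [130 133 131 128 135 122  62  51  50  53  52  71 108 117 117 104  59  22
  34  48  48  56  86 118 129]
242 [133 137 140 136 142 127  65  52  48  30  24  63 105 120 115 115  99  19
  30  39  44  65 110 125 119]
244 [145 144 141 140 142 120  60  51  48  27  30  66 114 120 117 125 108  55
  26  37  57  89 106 121 115]
246 [ 74  73  79  93 114 128  58  48  45  32  33  43  60  70  71  77  88  80
  22  37  58  97 113 114 111]
248 [ 79  81  78  79  91  88  56  55  42  30  30  37  64  68  70  66  72  68
  62  48  77  94 105 108 105]
250 [ 80  79  78  82  79  73  41  37  40  28  33  39  62  67  75  75  76  67
  44  51  83 103  99 101  99]
252 [80 81 82 79 84 75 37 26 35 31 32 35 36 36 36 36 39 37 48 67 83 91 93 94
 96]
```

View pics/e1c.png

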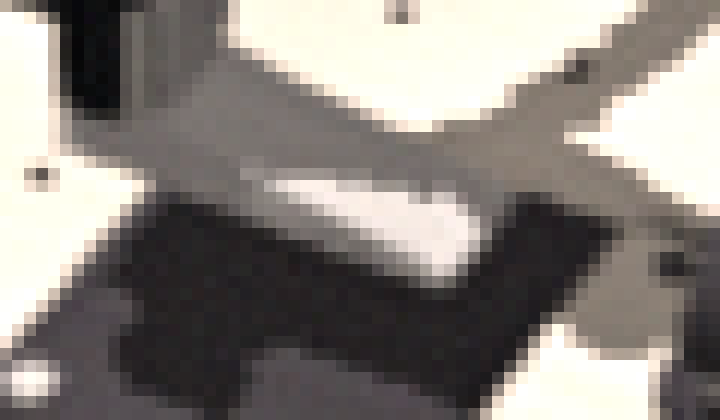

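arm_command([
  [0,-0.015,0.04,0.002,0,0,0.2],
  [0,-0.015,0.075,0.002,0,0,0.2],
  [0,-0.015,0.094,0.002,0,0,0.2],
  [0,-0.015,0.1,0.002,0,0,0.2],
  [0,-0.015,0.1,0.002,0,0,0.2],
])

```text
t: 14.9
tool_pos: [0.4903, -0.0933, 0.04]
eef_rot: [-3.141, -0.0, -0.01]
ft_force: [0.1, 0.1, -3.0]
opening: 0.356
```

```bash
python3 mv.py 0.4898 -0.0925 0.0393 -0.009
```

```text
t 14.9 pos [ 0.4903 -0.0933  0.04  ] rot [-3.141 -0.    -0.01 ] F [ 0.08  0.08 -2.97] op 0.356 j [-0.26 -0.13  1.79  0.    1.48 -0.25]
shift [-0.0011 -0.002   0.0016] turn [-0.0001 -0.0004 -0.0017]
```

arm_command([
  [0,0,0.002,0,0,0,0.2],
  [0,0,0.004,0,0,0,0.2],
  [0,0,0.004,0,0,0,0.2],
])

```text
t: 15.2
tool_pos: [0.4906, -0.0934, 0.0393]
eef_rot: [3.141, -0.001, -0.01]
ft_force: [-2.7, -0.4, 4.6]
opening: 0.356
```

```bash
python3 mv.py 0.4898 -0.0555 0.039 -0.009; python3 snap.py e2 305 140 405 240 265 215 365 290 6
```

```text
t 15.2 pos [ 0.4906 -0.0934  0.0393] rot [ 3.141e+00 -1.000e-03 -1.000e-02] F [-2.69 -0.41  4.6 ] op 0.356 j [-0.26 -0.13  1.79  0.    1.48 -0.25]
shift [-0.0029 -0.0947  0.0007] turn [ 0.0002 -0.0017 -0.0016]
```

View pics/e2_scene.png

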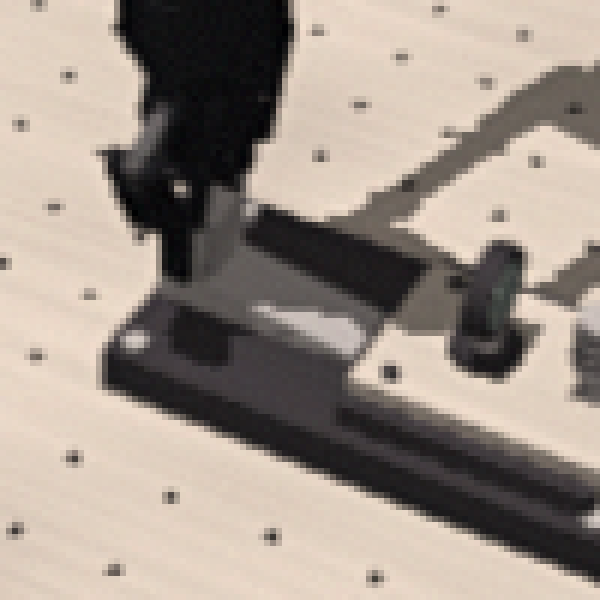

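arm_command([
  [-0.001,-0.02,0,0,0,0,0.2],
  [-0.001,-0.04,0,0,0,0,0.2],
  [-0.001,-0.06,0,0,0,0,0.2],
  [-0.001,-0.075,0,0,0,0,0.2],
  [-0.001,-0.085,0,0,0,0,0.2],
  [-0.001,-0.085,0,0,0,0,0.2],
])

```text
t: 15.9
tool_pos: [0.4906, -0.0583, 0.0393]
eef_rot: [-3.141, -0.002, -0.009]
ft_force: [0.4, 1.9, 1.6]
opening: 0.357
```

```bash
python3 mv.py 0.4898 -0.0372 0.0393 -0.009; python3 snap.py e3 305 140 405 240 265 215 365 290 6
```

```text
t 15.9 pos [ 0.4906 -0.0583  0.0393] rot [-3.141e+00 -2.000e-03 -9.000e-03] F [0.39 1.88 1.59] op 0.357 j [-0.19 -0.15  1.81  0.    1.48 -0.18]
shift [-0.0026 -0.0527  0.0001] turn [-0.0012 -0.0021 -0.0002]
```

View pics/e3_scene.png

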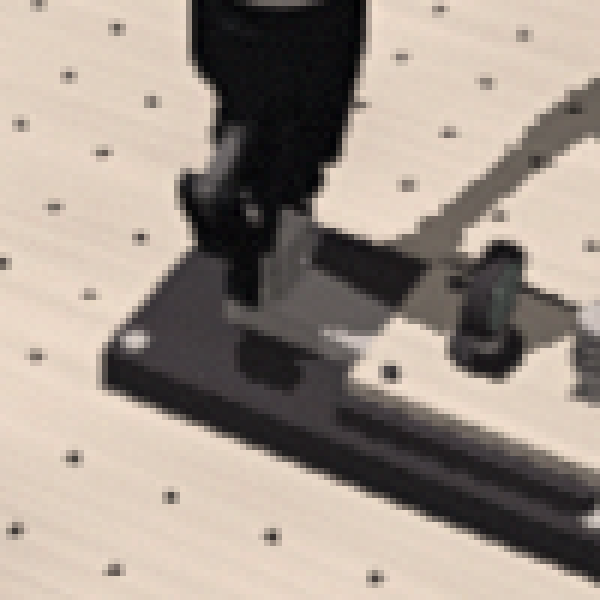

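arm_command([
  [-0.001,-0.008,0.001,0,0,0,0.2],
  [-0.001,-0.016,0.001,0,0,0,0.2],
  [-0.001,-0.024,0.001,0,0,0,0.2],
  [-0.001,-0.032,0.001,0,0,0,0.2],
  [-0.001,-0.032,0.001,0,0,0,0.2],
])

```text
t: 16.5
tool_pos: [0.4906, -0.0467, 0.0393]
eef_rot: [3.141, -0.002, -0.01]
ft_force: [-0.1, -5.2, 2.4]
opening: 0.362
```

```bash
python3 mv.py 0.4898 -0.0365 0.0393 -0.009
```

```text
t 16.5 pos [ 0.4906 -0.0467  0.0393] rot [ 3.141e+00 -2.000e-03 -1.000e-02] F [-0.14 -5.23  2.41] op 0.362 j [-0.16 -0.15  1.81 -0.    1.48 -0.15]
shift [-0.0022 -0.0255  0.    ] turn [ 0.0013 -0.0029 -0.0016]
```

arm_command([
  [-0.001,-0.006,0.001,0,0,0,0.2],
  [-0.001,-0.012,0.001,0,0,0,0.2],
  [-0.001,-0.018,0.001,0,0,0,0.2],
  [-0.001,-0.025,0.001,0,0,0,0.2],
  [-0.001,-0.025,0.001,0,0,0,0.2],
  [-0.001,-0.025,0.001,0,0,0,0.2],
])

```text
t: 17.1
tool_pos: [0.4905, -0.038, 0.0393]
eef_rot: [3.138, -0.003, -0.011]
ft_force: [-0.7, -4.9, 3.2]
opening: 0.357
```

```bash
python3 mv.py 0.4898 -0.0365 0.0393 -0.009; python3 snap.py e4 305 140 405 240 245 205 355 290 6
```

```text
t 17.1 pos [ 0.4905 -0.038   0.0393] rot [ 3.138e+00 -3.000e-03 -1.100e-02] F [-0.72 -4.89  3.22] op 0.357 j [-0.14 -0.16  1.82 -0.    1.48 -0.13]
shift [-0.0017 -0.0037 -0.    ] turn [ 0.0046 -0.0037 -0.0028]
```

View pics/e4_scene.png

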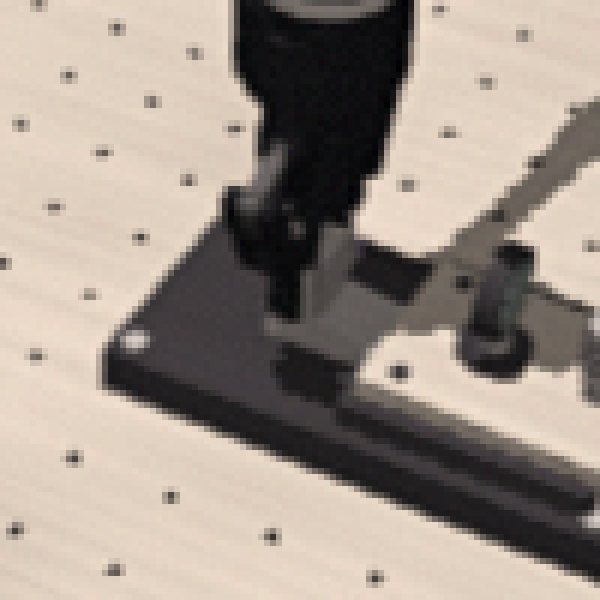

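View pics/e4_top.png

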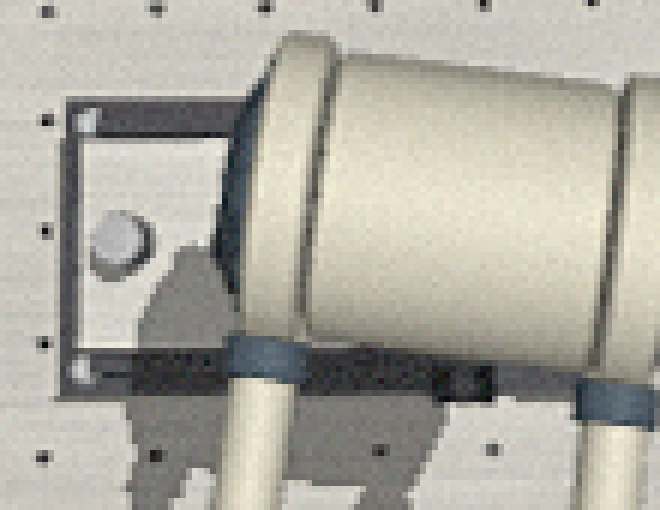

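```bash
cat > lift.py <<'E'
import sys
from h import *
a=pickle.load(open("ps0.pkl","rb"))["scene"];b=pickle.load(open(sys.argv[1],"rb"))["scene"]
# local platform frame: yaw 1.562, origin (.4912,.0643), z .024 ; pivot at rear foot x=.06
yaw=1.562;O=np.array([.4912,.0643,.024]);Rz=Ro.from_euler("z",yaw).as_matrix()
def P(l,d,L):
    th=np.arctan2(L,.12); l=np.array(l,float)
    x=l[:,0]-.06; X=np.c_[.06+d+x*np.cos(th)+l[:,2]*np.sin(th), l[:,1], -x*np.sin(th)+l[:,2]*np.cos(th)]
    return O+X@Rz.T
# features: front-near dot, deck near-front corner region, near-rear corner, lens ring top
ga=cv2.cvtColor(a["color"],cv2.COLOR_RGB2GRAY);gb=cv2.cvtColor(b["color"],cv2.COLOR_RGB2GRAY)
f=[(-.048,-.034,.02),(-.06,-.045,.02),(.06,-.045,.02),(.06,-.02,.02),(-.014,0,.073)]
pa=proj(a,P(f,0,0)).astype(np.float32)
nb,st,er=cv2.calcOpticalFlowPyrLK(ga,gb,pa[:,None].copy(),None,winSize=(9,9),maxLevel=1)
df=(nb[:,0]-pa); print("flow",df.round(2).tolist(),st.ravel(),er.ravel().round(1))
for sel in([0],[0,1],[0,1,4],[0,1,2,4],[0,1,2,3,4]):
    r=least_squares(lambda x:(proj(b,P(f,x[0],x[1]))-pa-df)[sel].ravel(),[0.003,.002],loss="soft_l1",f_scale=.2)
    print(sel,"slide,lift mm",(r.x*1000).round(2),"res",r.fun.round(2))
E
python3 lift.py ps_h5.pkl;python3 lift.py ps_e3.pkl; python3 lift.py ps_e4.pkl
```

```text
flow [[-0.09000000357627869, 0.05000000074505806], [-0.1599999964237213, 0.07999999821186066], [0.019999999552965164, 0.15000000596046448], [0.1899999976158142, -0.10000000149011612], [-0.009999999776482582, 0.11999999731779099]] [1 1 1 1 1] [4.2 2.1 1.9 2.8 2.6]
[0] slide,lift mm [-0.18 -0.31] res [0. 0.]
[0, 1] slide,lift mm [-0.28 -0.41] res [-0.04  0.01  0.04 -0.01]
[0, 1, 4] slide,lift mm [-0.09 -0.3 ] res [ 0.03  0.01  0.11 -0.02 -0.1  -0.1 ]
[0, 1, 2, 4] slide,lift mm [ 0.   -0.29] res [ 0.07  0.02  0.14 -0.01 -0.04 -0.16 -0.06 -0.09]
[0, 1, 2, 3, 4] slide,lift mm [ 0.08 -0.29] res [ 0.09  0.03  0.17  0.   -0.01 -0.15 -0.18  0.11 -0.03 -0.08]
flow [[-0.38999998569488525, -0.10999999940395355], [-0.4099999964237213, -0.15000000596046448], [0.009999999776482582, 0.12999999523162842], [0.10000000149011612, 0.009999999776482582], [-0.1599999964237213, -0.18000000715255737]] [1 1 1 1 1] [7.4 6.3 1.5 2.3 6.9]
[0] slide,lift mm [-1.1  -0.11] res [-0. -0.]
[0, 1] slide,lift mm [-1.15 -0.05] res [-0.01 -0.02  0.01  0.02]
[0, 1, 4] slide,lift mm [-0.99  0.22] res [ 0.06 -0.06  0.09 -0.03 -0.14  0.04]
[0, 1, 2, 4] slide,lift mm [-0.71  0.25] res [ 0.16 -0.03  0.18 -0.   -0.27 -0.22 -0.03  0.07]
[0, 1, 2, 3, 4] slide,lift mm [-0.49  0.26] res [ 0.24 -0.01  0.26  0.02 -0.18 -0.19 -0.26 -0.07  0.05  0.09]
flow [[1.1299999952316284, -0.09000000357627869], [0.9399999976158142, -0.009999999776482582], [1.3600000143051147, 0.8100000023841858], [5.75, -6.360000133514404], [-0.2800000011920929, -6.559999942779541]] [1 1 1 1 1] [ 7.2  8.5  5.9 10.9 25.5]
[0] slide,lift mm [2.83 1.99] res [0. 0.]
[0, 1] slide,lift mm [2.65 1.6 ] res [-0.09  0.07  0.09 -0.06]
[0, 1, 4] slide,lift mm [2.05 1.24] res [-0.33  0.07 -0.14 -0.04  1.32  6.68]
[0, 1, 2, 4] slide,lift mm [2.6  1.48] res [-0.12  0.09  0.07 -0.03 -0.3  -0.42  1.58  6.72]
[0, 1, 2, 3, 4] slide,lift mm [2.8  1.56] res [-0.05  0.09  0.14 -0.03 -0.22 -0.39 -4.62  6.77  1.67  6.74]
```

arm_command([
  [-0.001,-0.005,0.001,0.003,0.0,0,0.2],
  [-0.001,-0.01,0.001,0.003,0.0,0,0.2],
  [-0.001,-0.015,0.001,0.003,0,0,0.2],
  [-0.001,-0.015,0.001,0.003,0,0,0.2],
  [-0.001,-0.015,0.001,0.003,0,0,0.2],
])

```text
t: 17.7
tool_pos: [0.4903, -0.0334, 0.0393]
eef_rot: [3.138, -0.004, -0.012]
ft_force: [-0.5, -5.8, 2.8]
opening: 0.355
```

```bash
python3 mv.py 0.4898 -0.0315 0.0393 -0.009; python3 snap.py e5 305 140 435 240 245 205 355 290 6;  python3 lift.py ps_e5.pkl
```

```text
t 17.7 pos [ 0.4903 -0.0334  0.0393] rot [ 3.138 -0.004 -0.012] F [-0.48 -5.75  2.81] op 0.355 j [-0.13 -0.16  1.82 -0.    1.48 -0.12]
shift [-0.0014 -0.0047 -0.    ] turn [ 0.005  -0.0047 -0.004 ]
flow [[1.3300000429153442, -0.17000000178813934], [1.2000000476837158, -0.10999999940395355], [1.5299999713897705, 0.8500000238418579], [2.0799999237060547, -0.019999999552965164], [1.0, -6.309999942779541]] [1 1 1 1 1] [ 6.5  9.9  5.3  5.3 25.2]
[0] slide,lift mm [3.27 2.59] res [0. 0.]
[0, 1] slide,lift mm [3.18 2.24] res [-0.06  0.07  0.06 -0.06]
[0, 1, 4] slide,lift mm [2.68 1.96] res [-0.26  0.07 -0.13 -0.05  0.44  6.43]
[0, 1, 2, 4] slide,lift mm [3.12 2.13] res [-0.09  0.09  0.03 -0.04 -0.23 -0.37  0.64  6.46]
[0, 1, 2, 3, 4] slide,lift mm [3.28 2.18] res [-0.03  0.09  0.09 -0.03 -0.17 -0.35 -0.73  0.51  0.71  6.48]
```

View pics/e5_scene.png

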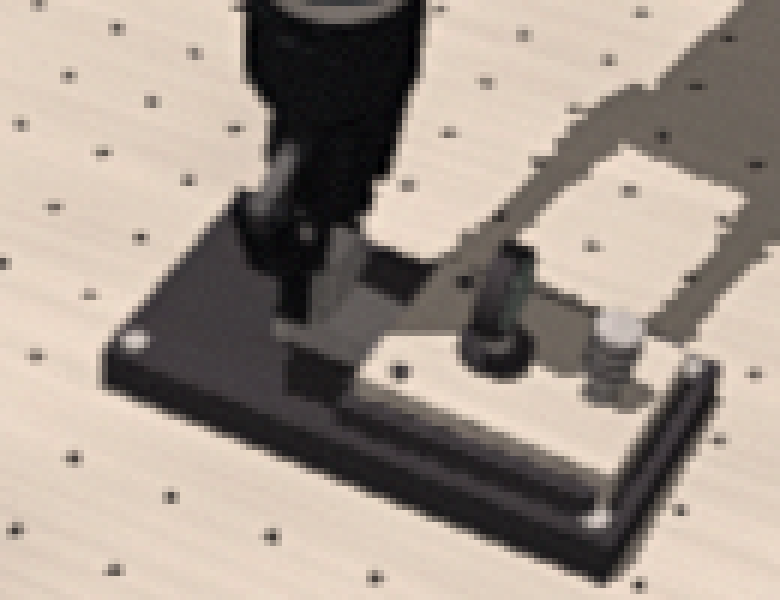

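Run:
```python
from h import *
q=pickle.load(open("ps_e5.pkl","rb"));s,t=q["scene"],q["top"]
a=s["color"][180:215,390:425,::-1];b=t["color"][225:260,248:283,::-1]
cv2.imwrite("pics/pin5.png",np.clip(1.7*cv2.resize(np.hstack([a,b]),None,fx=11,fy=11,interpolation=0).astype(float),0,255).astype(np.uint8))
X,e=tri([s,t],[(408.0,194.0),(264.6,243.5)]);print(X,e)
```

```text
[0.49346385 0.1064264  0.08443935] 0.9682692781865309
```

View pics/pin5.png

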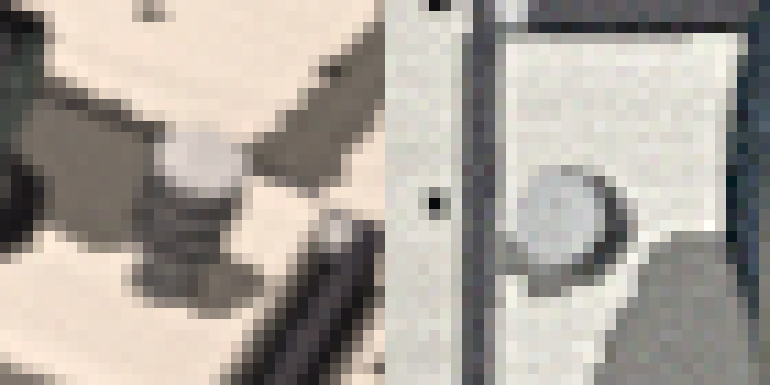

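arm_command([
  [0,-0.002,0.001,0,0,0,0.2],
  [0,-0.002,0.001,0,0,0,0.2],
  [0,-0.002,0.001,0,0,0,0.2],
  [0,-0.002,0.001,0,0,0,0.2],
])

```text
t: 18.2
tool_pos: [0.4903, -0.0334, 0.0393]
eef_rot: [3.136, -0.004, -0.013]
ft_force: [-1.7, -5.1, 4.5]
opening: 0.358
```

```bash
python3 mv.py 0.4898 -0.0315 0.0393 -0.009; python3 snap.py e6 305 140 435 240 245 205 355 290 6;  python3 lift.py ps_e6.pkl | head -3
python3 -c "
from h import *
q=pickle.load(open('ps_e6.pkl','rb'));print(tri([q['scene'],q['top']],[(407.9,193.9),(263.6,244.0)]))
print(robot.get_state()['joint_velocities'].round(4))"
```

```text
t 18.2 pos [ 0.4903 -0.0334  0.0393] rot [ 3.136 -0.004 -0.013] F [-1.69 -5.11  4.48] op 0.358 j [-0.13 -0.16  1.82 -0.01  1.48 -0.12]
shift [-0.0014 -0.0047 -0.0001] turn [ 0.0071 -0.0047 -0.0047]
flow [[1.350000023841858, -0.18000000715255737], [1.2200000286102295, -0.10999999940395355], [1.5299999713897705, 0.8500000238418579], [2.0299999713897705, 0.05000000074505806], [0.9100000262260437, -5.989999771118164]] [1 1 1 1 1] [ 6.3  9.9  5.3  5.2 24.9]
[0] slide,lift mm [3.31 2.62] res [-0.  0.]
[0, 1] slide,lift mm [3.22 2.27] res [-0.06  0.07  0.06 -0.06]
(array([0.49276187, 0.10748538, 0.08466578]), np.float64(0.11430917591556078))
[-0.0015 -0.0011  0.      0.0004 -0.0019 -0.0008]
```

View pics/e6_scene.png

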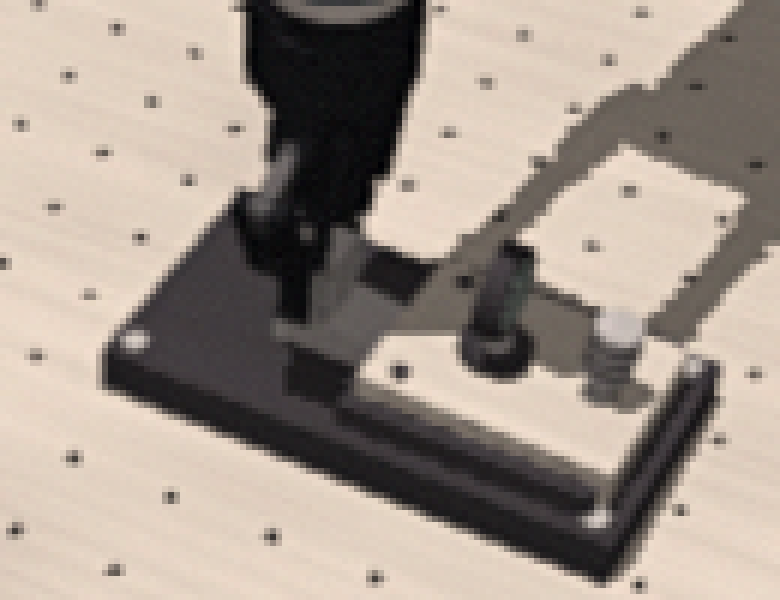

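```bash
python3 -c "
from h import *
print(robot.job_done())"
```

```text
the job is handed in; nothing more can be done
None
```

The pin is down in the base through the platform's hole and released. The grey steel wedge is flat on the base, still gripped, with its thin end under the platform's front edge. I handed the job in just after the 18.2 s reading; no verdict is reported.

**Last checks:**
- **Lift:** Image tracking gives about 2.3–2.6 mm. The push distance predicts about 3.2 mm. The two differ by up to 0.9 mm, but both are inside the 1–5.5 mm band.
- **Platform slide:** It slid back about 3–3.5 mm into the pin's slack when pushed, then stopped. The holes should therefore be about that far apart, against a limit of 8 mm.
- **Pin:** Its head leans about 0.09 rad (limit 0.25), with the top at z ≈ 85 mm against 86 mm expected. That puts it close to fully seated.
- **Wedge:** The height reading shows it flat on the base. The gripper opening reads 0.358, which is the width of the grip block. The arm pushes with about 5 N forward and is at rest.
- **Not confirmed:** One lift-tracking point, on the lens, gave nonsense and I ignored it. I could not measure each front foot separately. I saw no contact with the other optics, the screwdriver or the look-alike wedges, but I did not re-measure their positions at the end.

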